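# Refit the filter cover of the bench fume filter

### The arm

A 6-joint arm with a two-finger parallel gripper is mounted at the origin on the work surface; the furniture and walls round the work are solid. World frame = base frame: x ahead of the robot, y to its left, z up, the work surface at z = 0. Lengths are in m, angles in rad, forces in N, time in s.
With the tool pointing down it reaches from about 0.25 to 0.725 m from the base axis. Payload 4 kg.
Tool frame: the origin (TCP) lies on the centre line of the jaws, within the pads' length; the fingertips stand 11 mm ahead of it and the grasp point (between the pads) lies 8 mm behind it; z points along the fingers, x is the direction in which the jaws open and shut, and the axes are right-handed (so a half turn about z gives the same grasp; the last joint's range is limited). The gripper opens to 85 mm and grips with 20 to 120 N. Pads are 22 mm wide; open, the fingers measure 114 mm over their backs; the gripper's body (76 mm by 85 mm) begins 54 mm behind the grasp point. The pads swing forward as they close: fully open they stand 13 mm farther back than shut.
Start: joints at [-1.332, 0.241, 0.005, 1.335, 0, 1.571], TCP at [0.118, -0.486, 0.242] pointing down, gripper open.
Joint ranges: [-2.72, 2.72], [-1.05, 1.87], [-1.09, 1.28], [-1.99, 2.15], [-1.42, 1.44], [-3.14, 3.14]. Speed limits (rad/s): [2.79, 2.79, 3.14, 3.14, 3.14, 3.14].

### API

Orientations are given as a unit quaternion [x, y, z, w].
In Python, from workcell import bot, viewer, order gives the robot as it stands. The module is installed in compiled form; this text tells all that it offers.
- The arm moves only by the tool send_rows, never from a script. Its argument "increments" is a list that holds one entry, the list of rows, each a list of 4 numbers: the shift along the tool's x, y, z in m, then the turn about the tool's z in degrees. A call has exactly 8 rows; each row shifts and turns the pose as measured when the row begins, along the tool's axes as they then stand; what a row does not reach is not made up. A row lasts 1/10 s, in which the tool goes at most 50 mm and 8.59 degrees, less where a joint would pass 70% of its speed; a pose out of reach is approached as far as the arm can. A call is refused whole if a number of a shift passes 0.05 or a number of a turn 8.59, either way. A call with a gripper value outside its range is refused whole. "hand" is the closure, from -1 (fully open) to 1 (shut), so that 0 is half open, set as the call begins (left out, the last holds). The fingers move at their own pace and stop on an object; the grip force is fixed at half the most. Time passes only in rows, so rows that do not move let the fingers close, or fill a call up. It gives the time, the measured TCP pose, the force and the opening at its end, in the units of the state.
- bot.get_obs(): the state, without advancing time (a new reading comes with each control period).
- viewer.camera(name): name is "scene" or "top" or "wrist"; returns a dict with "image" (420x560x3 uint8, red, green, blue), "range_z" (420x560 float32, m along the optical axis (not along the pixel's ray), 0 where there is no reading), "camera_matrix" (3x3 intrinsics, pixels), "dist" ([k1, k2, p1, p2, k3] as OpenCV has them; the pictures are not rectified), "eye" and "rotation" of the camera in the world. Camera axes: x right, y down, z forward; pixel columns grow to the right and rows downward; lengths in m; the calibration is good to about 2 mm. A picture is of the moment at which its call begins.
- order.job_done(): hands the job in, once; it reports no verdict.
The state is a dict: "clock": time; "joint_pos": joint angles; "joint_vel": joint speeds; "tau": joint torques, N m; "eef_pos": TCP position; "tool_rot": TCP orientation; "ft_force": force on the tool from outside, world axes, zero at the start; "ft_torque": the same for the moment, N m; "grip_width": finger opening in m.
Only numpy, scipy, OpenCV 4.12 (cv2) and the standard library are available. Lean on these libraries where they do the work, as an engineer would, in place of code of your own. Each camera call takes 0.05 s, during which the arm holds its last target.

### The job

Close up the small fume filter on the bench: take the loose cover by its rib, hook the lip on its lower edge under the ledge at the low end of the opening, and swing its top edge down until it lies flush. Then slide the catch at the top fully over the cover's edge, so that it is held shut, and leave the tins and the tape roll where they are.

Things in the scene. Friction and masses are not known exactly. Their poses are not given: they have to be found in the camera images.
- bay: Fixed filter housing: grey tray 152 x 119 x 34 mm, tilted 10 degrees on a black plinth, low end pointing away from the robot. Origin: middle of the ledge's edge, at the low end of the opening, on the outer face, 37 mm over the bench. x runs up the sloping face, y across, z out of the face, which is z = 0 from x = -22 to 130 mm, y = -59 to 59. The shut cover's axes match these axes
- opening (a point): Centre of the housing's opening, on the face: bay x = 43.5 mm; the opening runs from x = 0 to 87 and y = -49 to 49. The ledge at its low end is 5 mm thick (bay z = -5 to 0) over an open pocket for the cover's lip (x = -17 to 0, free down to z = -25). Seats 6 mm below the face (sides from x = 25 to 87, and top end) carry the cover's plate, then flush with the face
- cover_grip (a point): Loose cover, a metal plate 80 (its x) x 90 (y) x 6 mm, 0.11 to 0.22 kg. This point: centre of the black rib on its outer side, to hold it by, 50 mm along x, 14 across y, 24 high. The plate's outer side is 12 mm below the point, its underside 18. x points to the top edge, z out of the outer side. Starts flat on the bench, rib up, point 22 mm high. Shut: at bay x = 40 to 47, y = 0, z = 12
- cover_lip (a point): Middle of the free edge of the cover's lip: a tongue 76 mm wide, 4 thick, 18 to 22 mm below cover_grip, reaching 14 mm past the plate's lower edge; the point is 54 mm along -x and 20 below cover_grip. Plate and lip are 94 mm long, too long to lay in flat: with the top edge raised about 22 degrees from the face, run the lip down under the ledge along its own plane, then swing shut
- cover_top (a point): Middle of the cover's top edge, on the outer side: 40 mm along +x and 12 mm below cover_grip. Level with the face (bay z = 0) when shut. Two stiffeners 4 mm deep lie under the plate, clear of the seats
- catch (a joint): Sliding catch on the housing above the opening: metres moved down the slope from fully open; starts at 0 to 0.003, end stop 0.022 (fully shut). Stiff, about 1.5 N; stays where it is left. Its steel plate (28 mm wide, 2 to 6 mm off the face) ends at bay x = 90 mm when open and stands over the cover's top edge when shut; moved too early it blocks the cover
- catch_knob (a point): Centre of the catch's black finger knob, to push or pinch: 12 mm along the slope, 26 mm across (y), bay z = 6 to 26 mm. The point is at bay x = 113 mm less the catch's travel, y = 0, z = 16 mm. Its axes are those of the bay
- plum_tin: Bystander: small grey paint tin, 58 mm wide, 50 mm high, standing in front of the work; origin at the middle of its underside; loose
- tape: Bystander: roll of masking tape lying flat, 93 mm wide, 24 mm high; origin at the middle of its underside; loose

How it is judged:
On the way, in this order (a step that is already met when the one before it is completed fails the run):
1. the cover's lip is hooked under the ledge while its top edge still stands clear of the housing (x of cover_lip in the frame of bay between -0.02 and -0.004 m and z of cover_lip in the frame of bay between -0.03 and -0.005 m and y of cover_lip in the frame of bay between -0.01 and 0.01 m and z of cover_top in the frame of bay above 0.006 m), for 0.1 s.
2. the cover is swung shut, flush with the face, its lip still under the ledge (z of cover_top in the frame of bay between -0.003 and 0.003 m and z of cover_lip in the frame of bay between -0.012 and -0.005 m and x of cover_lip in the frame of bay between -0.017 and -0.005 m and y of cover_top in the frame of bay between -0.007 and 0.007 m and angle between the z axis of cover_grip and the z axis of bay, either way round below 0.08 rad and angle between the x axis of cover_grip and the x axis of bay, either way round below 0.08 rad), for 0.2 s.
At the end, for the whole second after the job is handed in: The cover lies shut in the opening: lip at least 5 mm under the ledge, top edge within 3 mm of flush, within 7 mm of the middle and within 0.08 rad of parallel to the face; the catch is slid at least 16 of its 22 mm over the cover's edge; the cover is at rest (all of step 2 and value of joint catch above 0.016 m and linear speed of cover below 0.02 m/s and angular speed of cover below 0.1 rad/s); the robot touches nothing.
It fails at once if the small paint tin is shoved more than 30 mm or tipped (distance of plum_tin from where it was at the start of the episode above 0.03 m or angle between plum_tin's own z axis and vertical above 0.4 rad).
It fails at once if the tape roll is shoved more than 30 mm or tipped (distance of tape from where it was at the start of the episode above 0.03 m or angle between tape's own z axis and vertical above 0.4 rad).
It also fails if it takes over 43 s, if anything falls off the work surface, if the arm or the gripper's body presses on something with over 40 N, if the wrist force passes 120 N, or if a joint passes its speed limit or range.

## Working session

There is one attempt and no reset: what is moved stays moved. The work goes in short steps, Python scripts to look and compute and a tool call to move; the robot and the scene stay as the last step left them, time stands still between calls to the robot, and variables do not carry over. Pictures are saved under pics/ and viewed, and the job is handed in when it is done.

Besides the shell and the picture viewer there is one more tool, called after "Call:" as name([rows], argument=value, ...), one row to a line, values as JSON. send_rows: Moves the arm, as the interface text tells. Its arguments: {"type":"object","properties":{"increments":{"type":"array","items":{"type":"array","items":{"type":"array","items":{"type":"number"}}}},"hand":{"type":"number"}},"required":["increments"]}

```bash
mkdir -p pics; cat > h.py <<'E'
import numpy as np, cv2
from scipy.spatial.transform import Rotation as R
from workcell import bot, viewer, order
def cam(n,save=None):
    c=viewer.camera(n)
    if save: cv2.imwrite('pics/%s.png'%save,c['image'][:,:,::-1])
    return c
def rays(c,px):
    px=np.asarray(px,float).reshape(-1,1,2)
    p=cv2.undistortPoints(px,np.array(c['camera_matrix']),np.array(c['dist'])).reshape(-1,2)
    return np.c_[p,np.ones(len(p))]
def rotm(c):
    r=np.array(c['rotation'],float)
    return r if r.shape==(3,3) else R.from_quat(r).as_matrix()
def pts(c,px):  # depth-based
    px=np.asarray(px,float).reshape(-1,2)
    z=np.array([c['range_z'][int(round(v)),int(round(u))] for u,v in px])
    return (rays(c,px)*z[:,None])@rotm(c).T+np.array(c['eye'])
def plane(c,px,h):
    d=rays(c,px)@rotm(c).T; e=np.array(c['eye'])
    return e+d*((h-e[2])/d[:,2])[:,None]
def st():
    o=bot.get_obs()
    print('t',round(o['clock'],2),'p',np.round(o['eef_pos'],4),'q',np.round(o['tool_rot'],4),'w',round(float(o['grip_width']),4),'F',np.round(o['ft_force'],1),'j',np.round(o['joint_pos'],3))
    return o
E
python3 - <<'E'
from h import *
for n in ['scene','top','wrist']:
    c=cam(n,n+'0'); print(n,c['eye'],np.round(rotm(c),3).tolist(),c['camera_matrix'][0][0],c['dist'])
    np.savez('pics/%s0.npz'%n,**c)
st()
E
```

```text
scene [-0.17777851 -0.72494339  0.64720219] [[0.643, -0.432, 0.632], [-0.766, -0.354, 0.537], [-0.008, -0.829, -0.559]] 463.32036160403226 [-0.13521004  0.          0.          0.          0.        ]
top [ 0.28568796 -0.20614754  1.0104554 ] [[-0.023, -0.981, 0.192], [-1.0, 0.023, -0.002], [-0.002, -0.192, -0.981]] 531.4185644163481 [-0.14528716  0.          0.          0.          0.        ]
wrist [ 0.19068341 -0.4677548   0.37253761] [[0.237, -0.928, -0.288], [-0.972, -0.227, -0.068], [-0.002, 0.296, -0.955]] 296.8225878918547 [-0.02471434  0.          0.          0.          0.        ]
t 0.15 p [ 0.1182 -0.4854  0.2416] q [ 7.863e-01 -6.179e-01 -6.000e-04 -5.000e-04] w 0.0855 F [ 0.2 -0.3  0.6] j [-1.332  0.241  0.004  1.335 -0.     1.571]
```

View pics/scene0.png

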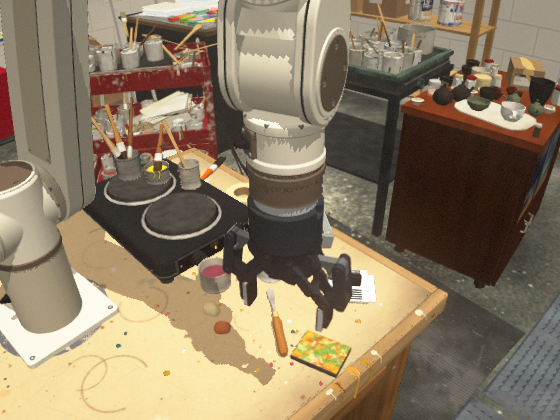

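View pics/top0.png

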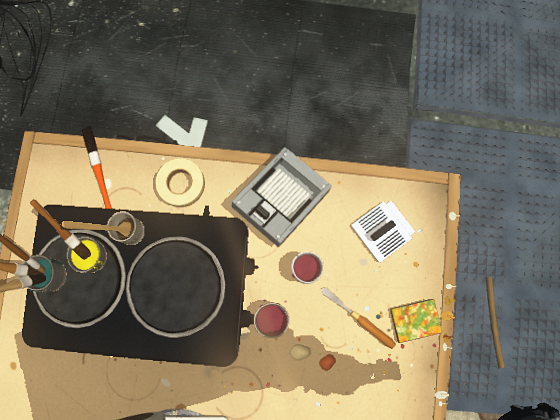

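View pics/wrist0.png

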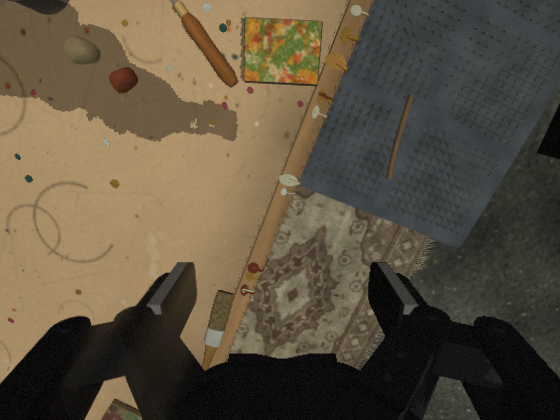

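The top view shows the housing around (282,196) with its catch at (262,212) on the lower left. The white cover with its black rib is at (382,231), the tins are at (307,267) and (270,320), and the tape is at (179,182). The arm hides the housing in the scene view.

```bash
python3 - <<'E'
import cv2
im=cv2.imread('pics/top0.png')
cv2.imwrite('pics/top_bay.png',cv2.resize(im[135:255,220:345],None,fx=5,fy=5,interpolation=cv2.INTER_CUBIC))
cv2.imwrite('pics/top_cov.png',cv2.resize(im[190:270,340:425],None,fx=7,fy=7,interpolation=cv2.INTER_CUBIC))
E
```

```text
(no output)
```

View pics/top_bay.png

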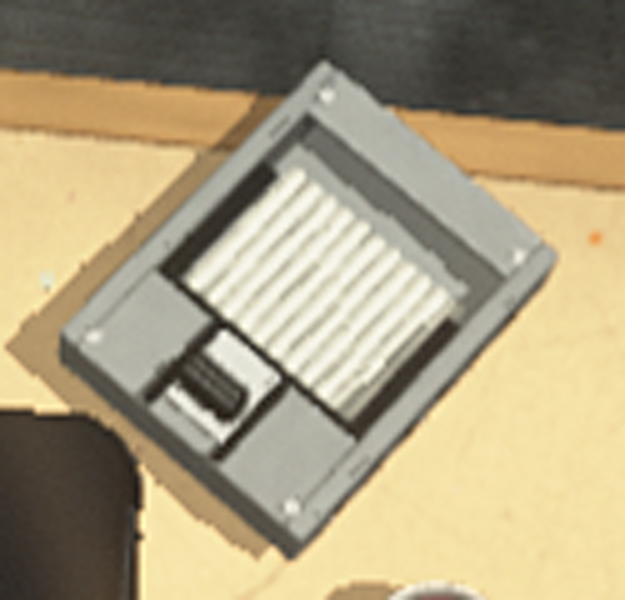

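View pics/top_cov.png

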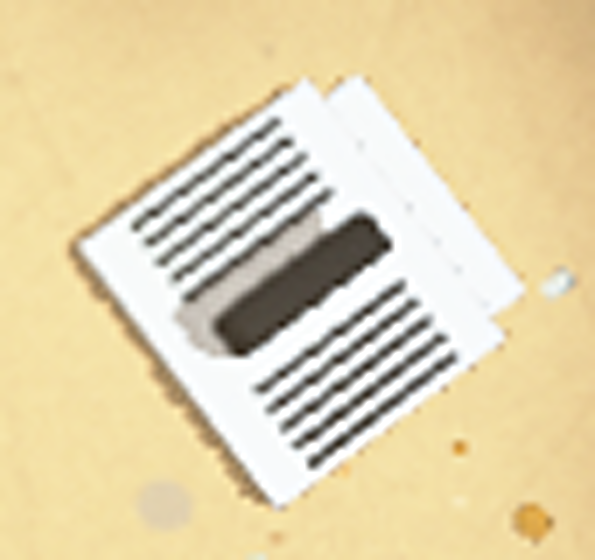

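```bash
python3 - <<'E'
from h import *
c=dict(np.load('pics/top0.npz'))
def up(px,x0,y0,s): return [((u+.5)/s-.5+x0,(v+.5)/s-.5+y0) for u,v in px]
# bay outer corners: lowA, lowB, highB(right/bottom), highA(left)
pb=up([(325,62),(555,250),(300,555),(62,337)],220,135,5)
lo=plane(c,pb[:2],.0332); hi=plane(c,pb[2:],.0596)
print(lo,hi); print('w',np.linalg.norm(lo[0]-lo[1]),np.linalg.norm(hi[0]-hi[1]),'len',np.linalg.norm(lo[0]-hi[1]),np.linalg.norm(lo[1]-hi[0]),'exp .118 .152')
# opening low edge corners z=.037: (312,118) & (505,285)
op=plane(c,up([(312,116),(505,276)],220,135,5),.037); print('ledge edge',op,op.mean(0))
# depth
P=pts(c,[(u,v) for v in range(140,250) for u in range(225,340)])
m=(P[:,2]>.025)&(P[:,2]<.07)
Q=P[m]
for _ in range(20):
    A=np.c_[Q[:,:2],np.ones(len(Q))]; k=np.linalg.lstsq(A,Q[:,2],rcond=None)[0]; r=Q[:,2]-A@k
    g=(abs(r)<.003) if _>5 else abs(r)<.01
    Q=Q[g]
n=np.r_[-k[:2],1];n/=np.linalg.norm(n); print('plane n',n,'tilt',np.degrees(np.arccos(n[2])),len(Q),'upslope yaw',np.degrees(np.arctan2(k[1],k[0])))
(cx,w,a)=cv2.minAreaRect(Q[:,:2].astype(np.float32)); print(cx,w,a, 'z at centre',k@[*cx,1])
# cover
pc=up([(277,508),(76,244),(305,80),(505,337)],340,190,7)
C=plane(c,pc,.010);print('cover corners',C,'sides',np.linalg.norm(C[0]-C[1]),np.linalg.norm(C[1]-C[2]),np.linalg.norm(C[2]-C[3]), np.linalg.norm(C[3]-C[0]))
cc=C.mean(0); ax=(C[0]+C[1]-C[2]-C[3]); print('c',cc,'yaw x',np.degrees(np.arctan2(ax[1],ax[0])), 'y-edge yaw-90',np.degrees(np.arctan2(*(C[1]-C[0])[[1,0]])),np.degrees(np.arctan2(*(C[2]-C[3])[[1,0]])))
g=cv2.cvtColor(c['image'],cv2.COLOR_RGB2GRAY)
# rib top mid at z=.034
rb=plane(c,up([(215,325),(365,212),(390,243),(240,355)],340,190,7),.034); print('rib',rb.mean(0),np.linalg.norm(rb[0]-rb[1]),np.linalg.norm(rb[1]-rb[2]))
for nm,(u,v) in dict(tin=(307,267),tin2=(271,319),tape=(160,190)).items(): print(nm,pts(c,[(u,v)]), plane(c,[(u,v)],.05))
E
```

```text
[[ 0.59424747 -0.21170724  0.0332    ]
 [ 0.51799898 -0.29695747  0.0332    ]] [[ 0.40121128 -0.19822566  0.0596    ]
 [ 0.48334732 -0.11288583  0.0596    ]]
w 0.11437409237650666 0.11844499240134371 len 0.15086906028434946 0.15519116630191607 exp .118 .152
ledge edge [[ 0.57167869 -0.20623356  0.037     ]
 [ 0.50748663 -0.27736632  0.037     ]] [ 0.53958266 -0.24179994  0.037     ]
plane n [ 0.117204   -0.10170714  0.98788607] tilt 8.92728955856569 1993 upslope yaw 139.04925032027074
(0.47751685976982117, -0.18347963690757751) (0.11941211670637131, 0.21549589931964874) 47.701210021972656 z at centre 0.05133164559969704
cover corners [[ 0.37096953 -0.38525805  0.01      ]
 [ 0.44454028 -0.33393005  0.01      ]
 [ 0.48872143 -0.39958963  0.01      ]
 [ 0.41581103 -0.45069644  0.01      ]] sides 0.08970628957184784 0.079140087047652 0.0890383792550946 0.07932807736183083
c [ 0.43001057 -0.39236854  0.01      ] yaw x 124.17863675905105 y-edge yaw-90 34.90226511420523 35.02867709209721
rib [ 0.42853111 -0.39113682  0.034     ] 0.05134023857831106 0.010607359463400674
tin [[ 0.36377014 -0.24752091  0.0316852 ]] [[ 0.36230907 -0.24674673  0.05      ]]
tin2 [[ 0.27069267 -0.17921512  0.02333284]] [[ 0.27109777 -0.1799427   0.05      ]]
tape [[0.51816563 0.02996952 0.02181658]] [[0.51153832 0.02323846 0.05      ]]
```

```bash
python3 - <<'E'
from h import *
c=dict(np.load('pics/top0.npz'))
for v in (215,235,260,300,380):
    us=list(range(420,476,4)); P=pts(c,[(u,v) for u in us])
    print(v,[(u,*np.round(p*1000).astype(int)) for u,p in zip(us,P)])
print('hob',[tuple(np.round(p*1000).astype(int)) for p in pts(c,[(235,240),(225,300),(230,215),(241,230),(252,240),(251,265),(120,225),(90,250)])])
print('tape',pts(c,[(158,182),(200,182),(179,162),(179,205)]).round(3).tolist())
# filter & opening z in bay frame
o=np.array([.539,-.2411,.037]);Rb=R.from_euler('zy',[138.2,-10],degrees=True).as_matrix()
for p in up if False else [(282,193),(270,200),(290,185),(302,178),(306,174),(310,171),(300,205),(262,190)]:
    print(p,np.round((pts(c,[p])[0]-o)@Rb*1000,1))
E
```

```text
215 [(420, np.int64(461), np.int64(-473), np.int64(0)), (424, np.int64(461), np.int64(-480), np.int64(1)), (428, np.int64(461), np.int64(-488), np.int64(2)), (432, np.int64(460), np.int64(-496), np.int64(1)), (436, np.int64(461), np.int64(-505), np.int64(-1)), (440, np.int64(460), np.int64(-512), np.int64(0)), (444, np.int64(460), np.int64(-520), np.int64(3)), (448, np.int64(460), np.int64(-529), np.int64(0)), (452, np.int64(459), np.int64(-536), np.int64(2)), (456, np.int64(459), np.int64(-543), np.int64(5)), (460, np.int64(584), np.int64(-802), np.int64(-727)), (464, np.int64(584), np.int64(-816), np.int64(-726)), (468, np.int64(585), np.int64(-833), np.int64(-736)), (472, np.int64(585), np.int64(-848), np.int64(-738))]
235 [(420, np.int64(422), np.int64(-470), np.int64(0)), (424, np.int64(422), np.int64(-477), np.int64(2)), (428, np.int64(421), np.int64(-486), np.int64(0)), (432, np.int64(421), np.int64(-493), np.int64(2)), (436, np.int64(421), np.int64(-501), np.int64(0)), (440, np.int64(421), np.int64(-509), np.int64(1)), (444, np.int64(421), np.int64(-518), np.int64(-1)), (448,
[... 2590 characters left out ...]
, np.int64(-118), np.int64(59)), (np.int64(306), np.int64(-99), np.int64(61)), (np.int64(470), np.int64(-103), np.int64(0)), (np.int64(431), np.int64(-129), np.int64(62)), (np.int64(420), np.int64(-145), np.int64(1)), (np.int64(368), np.int64(-146), np.int64(51)), (np.int64(437), np.int64(80), np.int64(106)), (np.int64(395), np.int64(134), np.int64(102))]
tape [[0.533, 0.033, 0.025], [0.531, -0.048, 0.024], [0.572, -0.007, 0.025], [0.489, -0.007, 0.018]]
(282, 193) [ 50.1  -4.1 -11.6]
(270, 200) [ 75.2 -12.7  -7.6]
(290, 185) [ 28.   -2.7 -21.7]
(302, 178) [  2.4   6.1 -24.5]
(306, 174) [-6.2  7.5  2. ]
(310, 171) [-15.6   9.5  -0.4]
(300, 205) [45.4 36.9 -7.2]
(262, 190) [ 70.5 -36.9 -11.5]
```

```bash
cat >> h.py <<'E'
def yaw(o):
    x=R.from_quat(o['tool_rot']).as_matrix()[:,0]; return np.degrees(np.arctan2(x[1],x[0]))
def plan(tgt,ty,n=8,maxs=.045,tot=8):
    o=st(); p=np.array(o['eef_pos']); M=R.from_quat(o['tool_rot']).as_matrix(); y=yaw(o); print('yaw',round(y,2),'tilt',np.round(M[:,2],4))
    dy=(ty-y+180)%360-180; rows=[]
    for i in range(tot):
        if i<n:
            k=n-i; d=(np.array(tgt)-p)/k; L=np.linalg.norm(d); d=d*min(1,maxs/max(L,1e-9))
            t=np.clip(-dy/k,-8.5,8.5)
        else: d=np.zeros(3);t=0
        s=np.round(M.T@d,4); t=round(float(t),2); rows.append([*[float(a) for a in s],t])
        p=p+M@s; M=M@R.from_euler('z',t,degrees=True).as_matrix(); dy+=t
    print([rows]); print('end',p.round(4),'left yaw',round(dy,2))
E
python3 -c "
from h import *
plan([.4293,-.3918,.16],34.5)"
```

```text
t 0.15 p [ 0.1182 -0.4854  0.2416] q [ 7.863e-01 -6.179e-01 -6.000e-04 -5.000e-04] w 0.0855 F [ 0.2 -0.3  0.6] j [-1.332  0.241  0.004  1.335 -0.     1.571]
yaw -76.32 tilt [-4.0e-04  1.6e-03 -1.0e+00]
[[[-0.0021, -0.0406, 0.0102, -8.5], [0.0039, -0.0404, 0.0102, -8.5], [0.0098, -0.0394, 0.0102, -8.5], [0.0155, -0.0375, 0.0102, -8.5], [0.0209, -0.0348, 0.0102, -8.5], [0.0258, -0.0314, 0.0102, -8.5], [0.0302, -0.0272, 0.0102, -8.5], [0.0338, -0.0225, 0.0103, -8.5]]]
end [ 0.4293 -0.3918  0.16  ] left yaw 42.82
```

Call:
send_rows([
  [[-0.002,-0.041,0.01,-8.5],[0.004,-0.04,0.01,-8.5],[0.01,-0.039,0.01,-8.5],[0.0155,-0.0375,0.01,-8.5],[0.021,-0.035,0.01,-8.5],[0.026,-0.031,0.01,-8.5],[0.03,-0.027,0.01,-8.5],[0.034,-0.0225,0.01,-8.5]],
], hand=-1)

```text
clock: 0.95
eef_pos: [0.4335, -0.3895, 0.1575]
tool_rot: [0.998, -0.066, -0.001, 0.0]
ft_force: [0.2, -0.7, 0.2]
grip_width: 0.0852
```

```bash
python3 -c "
from h import *
plan([.4293,-.3918,.13],34.5)"
```

```text
t 0.95 p [ 0.4335 -0.3895  0.1575] q [ 9.978e-01 -6.600e-02 -1.500e-03  3.000e-04] w 0.0852 F [ 0.2 -0.7  0.2] j [-0.731  0.452  0.085  1.206 -0.002  0.972]
yaw -7.57 tilt [-2.9e-03 -3.0e-04 -1.0e+00]
[[[-0.0005, 0.0003, 0.0034, -5.26], [-0.0005, 0.0003, 0.0034, -5.26], [-0.0005, 0.0003, 0.0035, -5.26], [-0.0006, 0.0002, 0.0034, -5.26], [-0.0006, 0.0002, 0.0035, -5.26], [-0.0006, 0.0001, 0.0034, -5.26], [-0.0006, 0.0, 0.0035, -5.26], [-0.0005, 0.0, 0.0034, -5.25]]]
end [ 0.4293 -0.3918  0.13  ] left yaw 0.0
```

Call:
send_rows([
  [[-0.001,0.0005,0.004,-6],[-0.001,0.0005,0.004,-6],[-0.001,0.0005,0.004,-6],[-0.0005,0,0.004,-6],[-0.0005,0,0.004,-6],[0,0,0.004,-6],[0,0,0.003,-6],[0,0,0,0]],
])

```text
clock: 1.75
eef_pos: [0.4341, -0.3846, 0.1219]
tool_rot: [0.948, 0.317, -0.004, -0.006]
ft_force: [0.0, -0.9, 0.3]
grip_width: 0.0854
```

```bash
python3 - <<'E'
from h import *
o=st(); print(yaw(o))
for n in ['wrist','scene']:
    c=cam(n,n+'1'); np.savez('pics/%s1.npz'%n,**c)
E
```

```text
t 1.75 p [ 0.4341 -0.3846  0.1219] q [ 0.9484  0.3171 -0.0037 -0.0056] w 0.0854 F [ 0.  -0.9  0.3] j [-7.250e-01  4.820e-01  3.500e-02  1.137e+00 -1.000e-03  2.010e-01]
36.97423945582485
```

View pics/wrist1.png

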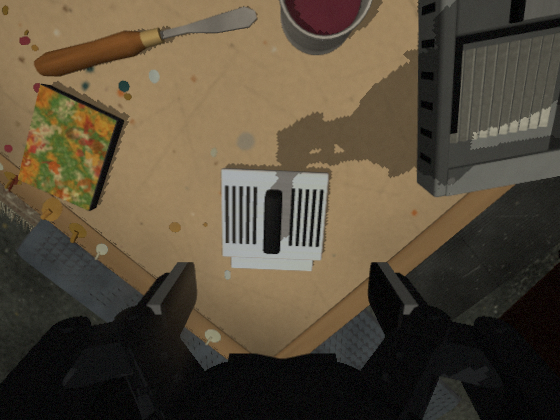

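View pics/scene1.png

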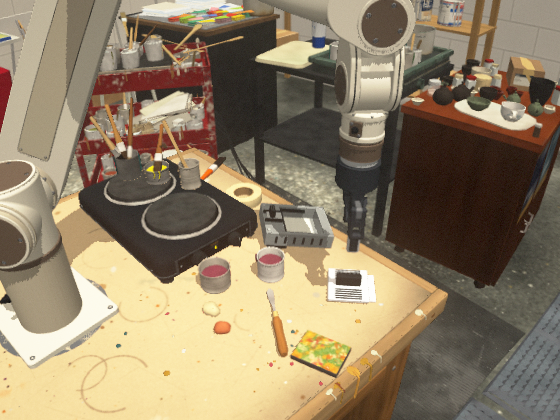

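The wrist view shows the cover upright in the frame: the plate spans (222,170) to (328,258), the rib is at (272,222), and the lip edge is near (272,267). The scene view shows the housing at (297,228), with nothing around the cover.

```bash
python3 - <<'E'
from h import *
c=dict(np.load('pics/wrist1.npz')); im=c['image']
hsv=cv2.cvtColor(im,cv2.COLOR_RGB2HSV)
m=((hsv[...,1]<45)&(hsv[...,2]>110)).astype(np.uint8); m[:150]=0;m[285:]=0;m[:,:200]=0;m[:,345:]=0
m=cv2.morphologyEx(m,cv2.MORPH_CLOSE,np.ones((9,9)))
n,l,s,_=cv2.connectedComponentsWithStats(m); i=1+np.argmax(s[1:,4]); cn=max(cv2.findContours((l==i).astype(np.uint8),0,1)[0],key=cv2.contourArea)
print(s[i]); W=plane(c,cn.reshape(-1,2),.010)[:,:2].astype(np.float32)
r=cv2.minAreaRect(W); print('plate+lip rect',r,'exp .09x.094 centre at grip-7mm x')
g=im.max(2); d=(g<70).astype(np.uint8); d[:180]=0;d[262:]=0;d[:,:258]=0;d[:,:]=d; d[:,290:]=0
d=cv2.morphologyEx(d,cv2.MORPH_OPEN,np.ones((7,7)))
n,l,s,_=cv2.connectedComponentsWithStats(d); i=1+np.argmax(s[1:,4]);cn=max(cv2.findContours((l==i).astype(np.uint8),0,1)[0],key=cv2.contourArea); print(s[i])
print('rib@.034',cv2.minAreaRect(plane(c,cn.reshape(-1,2),.034)[:,:2].astype(np.float32)))
yy,xx=np.where(cv2.erode((l==i).astype(np.uint8),np.ones((3,3))))
P=pts(c,np.c_[xx,yy]); t=P[P[:,2]>.029]; print('depth rib top',t.mean(0),np.median(t[:,2])); print(cv2.minAreaRect(t[:,:2].astype(np.float32)))
print('bench z',pts(c,[(240,300),(170,200),(360,230)])[:,2],'plate z',pts(c,[(300,180),(250,180)])[:,2])
print('bayside', pts(c,[(426,60),(428,140),(434,186)]))
E
```

```text
[ 221  169  108  102 8755]
plate+lip rect ((0.4324350655078888, -0.3971593976020813), (0.08917771279811859, 0.09002455323934555), 34.476104736328125) exp .09x.094 centre at grip-7mm x
[ 264  190   18   64 1065]
rib@.034 ((0.4280935823917389, -0.3905227780342102), (0.013242504559457302, 0.05221392214298248), 36.004947662353516)
depth rib top [ 0.4281725  -0.39092673  0.03363894] 0.033192224523136665
((0.4136481285095215, -0.3702475130558014), (0.01178223267197609, 0.10130874812602997), 35.171417236328125)
bench z [-0.0007503   0.0012523   0.00023787] plate z [0.00825643 0.00978775]
bayside [[ 0.44301158 -0.23247802  0.02982791]
 [ 0.48286852 -0.2703285   0.02859138]
 [ 0.50848295 -0.29327149  0.03397455]]
```

```bash
python3 -c "
from h import *
plan([.4285,-.391,.028],34.8,n=7)"
```

```text
t 1.85 p [ 0.4344 -0.3848  0.1224] q [ 0.9487  0.316  -0.0034 -0.0052] w 0.085 F [ 1.  -0.8 -0.5] j [-7.250e-01  4.820e-01  3.600e-02  1.137e+00 -1.000e-03  2.030e-01]
yaw 36.85 tilt [-0.0098  0.0076 -0.9999]
[[[-0.0012, 0.0004, 0.0135, 0.29], [-0.0011, 0.0004, 0.0135, 0.29], [-0.0012, 0.0004, 0.0135, 0.29], [-0.0011, 0.0004, 0.0135, 0.29], [-0.0012, 0.0004, 0.0135, 0.3], [-0.0011, 0.0003, 0.0135, 0.29], [-0.0012, 0.0004, 0.0134, 0.3], [0.0, 0.0, 0.0, 0.0]]]
end [ 0.4285 -0.391   0.028 ] left yaw 0.0
```

Call:
send_rows([
  [[-0.001,0.0004,0.0135,0.3],[-0.001,0.0004,0.0135,0.3],[-0.001,0.0004,0.0135,0.3],[-0.001,0.0004,0.0135,0.3],[-0.001,0.0004,0.0135,0.3],[-0.001,0.0004,0.0135,0.3],[-0.001,0.0004,0.01,0.3],[0,0,0,0]],
])

```text
clock: 2.65
eef_pos: [0.4313, -0.3926, 0.031]
tool_rot: [0.957, 0.291, -0.002, -0.002]
ft_force: [-0.5, 0.0, 0.9]
grip_width: 0.0854
```

```bash
python3 -c "
from h import *
plan([.4285,-.391,.028],34.8,n=2)"
```

```text
t 2.65 p [ 0.4313 -0.3926  0.031 ] q [ 0.9568  0.2907 -0.002  -0.0025] w 0.0854 F [-0.5  0.   0.9] j [-0.738  0.576 -0.071  0.93  -0.001  0.243]
yaw 33.8 tilt [-0.0053  0.0036 -1.    ]
[[[-0.0007, -0.0014, 0.0015, -0.5], [-0.0007, -0.0015, 0.0015, -0.5], [0.0, 0.0, 0.0, 0.0], [0.0, 0.0, 0.0, 0.0], [0.0, 0.0, 0.0, 0.0], [0.0, 0.0, 0.0, 0.0], [0.0, 0.0, 0.0, 0.0], [0.0, 0.0, 0.0, 0.0]]]
end [ 0.4285 -0.391   0.028 ] left yaw -0.0
```

Call:
send_rows([
  [[-0.001,-0.0015,0.0015,-0.5],[-0.0005,-0.0015,0.0015,-0.5],[0,0,0,0],[0,0,0,0],[0,0,0,0],[0,0,0,0],[0,0,0,0],[0,0,0,0]],
], hand=1)

```text
clock: 3.45
eef_pos: [0.4294, -0.3918, 0.0305]
tool_rot: [0.954, 0.299, -0.001, -0.001]
ft_force: [-0.3, 0.0, -0.1]
grip_width: 0.0125
```

```bash
python3 -c "
from h import *
plan([.335,-.569,.1],-6.5,n=8)"
```

```text
t 3.45 p [ 0.4294 -0.3918  0.0305] q [ 9.542e-01  2.992e-01 -9.000e-04 -8.000e-04] w 0.0125 F [-0.3  0.  -0.1] j [-0.739  0.571 -0.082  0.92  -0.001  0.224]
yaw 34.82 tilt [-0.0023  0.001  -1.    ]
[[[-0.0223, 0.0114, -0.0087, 5.17], [-0.0212, 0.0134, -0.0087, 5.16], [-0.02, 0.0153, -0.0087, 5.17], [-0.0185, 0.017, -0.0087, 5.16], [-0.0169, 0.0186, -0.0087, 5.17], [-0.0151, 0.02, -0.0087, 5.16], [-0.0133, 0.0213, -0.0086, 5.17], [-0.0113, 0.0224, -0.0087, 5.16]]]
end [ 0.335 -0.569  0.1  ] left yaw -0.0
```

Call:
send_rows([
  [[0,0,-0.02,0],[-0.022,0.0115,-0.015,6],[-0.022,0.014,-0.015,6],[-0.0205,0.017,-0.01,6],[-0.019,0.019,-0.005,6],[-0.0165,0.021,0,6],[-0.014,0.0225,0,6],[-0.0115,0.024,0,5.5]],
])

```text
clock: 4.25
eef_pos: [0.3408, -0.5547, 0.0946]
tool_rot: [0.998, -0.069, -0.004, -0.003]
ft_force: [-0.6, -1.0, -2.5]
grip_width: 0.0124
```

```bash
python3 - <<'E'
from h import *
plan([.335,-.569,.05],-6.5,n=8)
for n in ['wrist','scene']: cam(n,n+'2')
E
```

```text
t 4.25 p [ 0.3408 -0.5547  0.0946] q [ 0.9976 -0.0686 -0.0037 -0.0033] w 0.0124 F [-0.6 -1.  -2.5] j [-1.019  0.636  0.224  1.169 -0.002  0.689]
yaw -7.86 tilt [-0.0068  0.0071 -1.    ]
[[[-0.0004, 0.0019, 0.0056, -0.17], [-0.0004, 0.0019, 0.0056, -0.17], [-0.0004, 0.0019, 0.0056, -0.17], [-0.0005, 0.0019, 0.0055, -0.17], [-0.0005, 0.0019, 0.0056, -0.17], [-0.0005, 0.0019, 0.0055, -0.17], [-0.0004, 0.0019, 0.0056, -0.17], [-0.0005, 0.0019, 0.0055, -0.17]]]
end [ 0.335 -0.569  0.05 ] left yaw 0.0
```

View pics/wrist2.png

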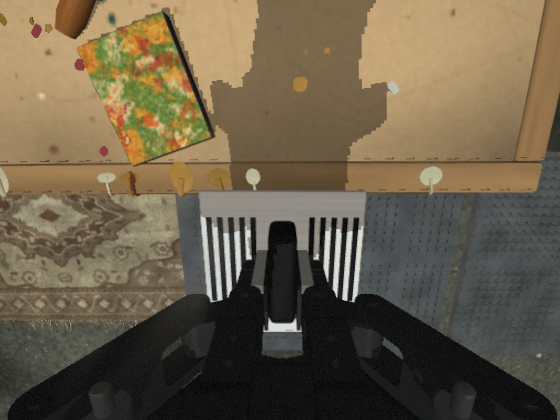

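View pics/scene2.png

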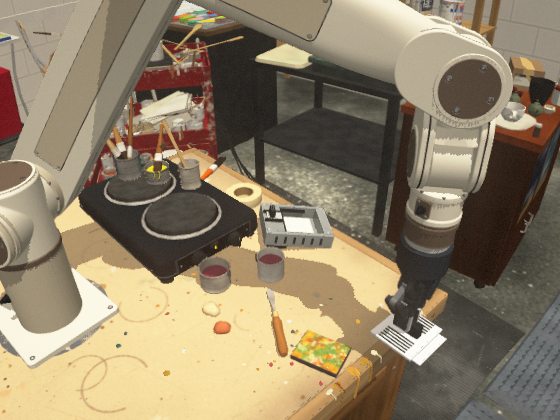

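The cover is held level in the jaws. Its top edge is at wrist row 192, just outside the bench rim (outer edge also about row 192), and everything else stands where it was.

```bash
python3 - <<'E'
from h import *
c=cam('wrist'); im=c['image']; o=bot.get_obs(); p=np.array(o['eef_pos']); M=R.from_quat(o['tool_rot']).as_matrix()
E=plane(c,[(100,192),(180,193),(440,190),(530,191)],0.); print('edge',E.round(4)); print('in tool',((E-p)@M).round(4))
T=plane(c,[(200,193),(365,193),(200,215)],o['eef_pos'][2]-.0205); print('top edge in tool',((T-p)@M).round(4), np.linalg.norm(T[0]-T[1]))
print(pts(c,[(210,200),(350,200),(180,180),(440,180)]).round(4))
E
```

```text
edge [[ 0.1977 -0.5168  0.    ]
 [ 0.261  -0.5264  0.    ]
 [ 0.463  -0.5516  0.    ]
 [ 0.5343 -0.562   0.    ]]
in tool [[-0.1455 -0.0181  0.0954]
 [-0.0815 -0.0172  0.0949]
 [ 0.122  -0.0195  0.0933]
 [ 0.1941 -0.0188  0.0927]]
top edge in tool [[-0.0447 -0.0356  0.0211]
 [ 0.0423 -0.0355  0.0204]
 [-0.0457 -0.0233  0.021 ]] 0.08702008184128575
[[ 0.3049 -0.5182  0.0734]
 [ 0.3787 -0.5284  0.0731]
 [ 0.2639 -0.5161  0.0013]
 [ 0.4634 -0.5438 -0.001 ]]
```

Call:
send_rows([
  [[0,0.004,0.008,0],[0,0.004,0.01,0],[0,0.003,0.01,0],[0,0.002,0.01,0],[0,0,0.01,0],[0,0,0.01,0],[0,0,0.003,0],[0,0,0,0]],
])

```text
clock: 5.2
eef_pos: [0.3402, -0.5653, 0.0289]
tool_rot: [0.998, -0.064, -0.004, -0.004]
ft_force: [-1.6, 2.3, 3.6]
grip_width: 0.0125
```

```bash
python3 - <<'E'
from h import *
plan([.335,-.569,.02],-6.5,n=8)
c=cam('wrist','wrist3'); o=bot.get_obs(); p=np.array(o['eef_pos']); M=R.from_quat(o['tool_rot']).as_matrix()
im=c['image']; cv2.imwrite('pics/wrist3c.png',cv2.resize(im[100:360,120:460,::-1],None,fx=2,fy=2))
E
```

```text
t 5.2 p [ 0.3402 -0.5653  0.0289] q [ 0.9979 -0.0644 -0.0036 -0.0041] w 0.0125 F [-1.6  2.3  3.6] j [-1.029e+00  7.120e-01  1.820e-01  1.051e+00 -1.000e-03  6.710e-01]
yaw -7.38 tilt [-0.0067  0.0087 -0.9999]
[[[-0.0006, 0.0006, 0.0011, -0.11], [-0.0006, 0.0005, 0.0011, -0.11], [-0.0006, 0.0005, 0.0011, -0.11], [-0.0006, 0.0006, 0.0011, -0.11], [-0.0005, 0.0005, 0.0011, -0.11], [-0.0006, 0.0006, 0.0011, -0.11], [-0.0005, 0.0005, 0.0011, -0.11], [-0.0006, 0.0006, 0.0012, -0.11]]]
end [ 0.335 -0.569  0.02 ] left yaw 0.0
```

View pics/wrist3c.png

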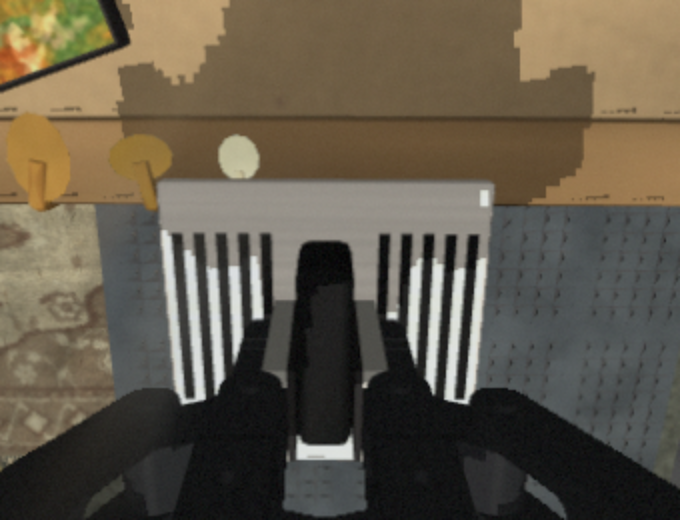

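The cover's top edge now overlaps the bench rim by a few millimetres and is touching it. Next I press down in small steps and watch the force.

Call:
send_rows([
  [[0,0,0.002,0],[0,0,0.002,0],[0,0,0.002,0],[0,0,0.002,0],[0,0,0.002,0],[0,0,0.002,0],[0,0,0.002,0],[0,0,0.002,0]],
])

```text
clock: 6.05
eef_pos: [0.3403, -0.5655, 0.0285]
tool_rot: [0.998, -0.064, -0.001, -0.001]
ft_force: [-2.6, 3.9, 10.7]
grip_width: 0.0123
```

```bash
python3 - <<'E'
from h import *
o=st();print(R.from_quat(o['tool_rot']).as_matrix()[:,2])
c=cam('wrist','wrist4'); 
im=c['image']; cv2.imwrite('pics/wrist4c.png',cv2.resize(im[100:360,120:460,::-1],None,fx=2,fy=2))
s=cam('scene'); cv2.imwrite('pics/scene4c.png',cv2.resize(s['image'][220:420,320:560,::-1],None,fx=3,fy=3))
E
```

```text
t 6.05 p [ 0.3403 -0.5655  0.0285] q [ 9.98e-01 -6.38e-02 -1.20e-03 -7.00e-04] w 0.0123 F [-2.6  3.9 10.7] j [-1.029e+00  7.070e-01  1.700e-01  1.036e+00 -1.000e-03  6.700e-01]
[-0.00231122  0.00146081 -0.99999626]
```

View pics/wrist4c.png

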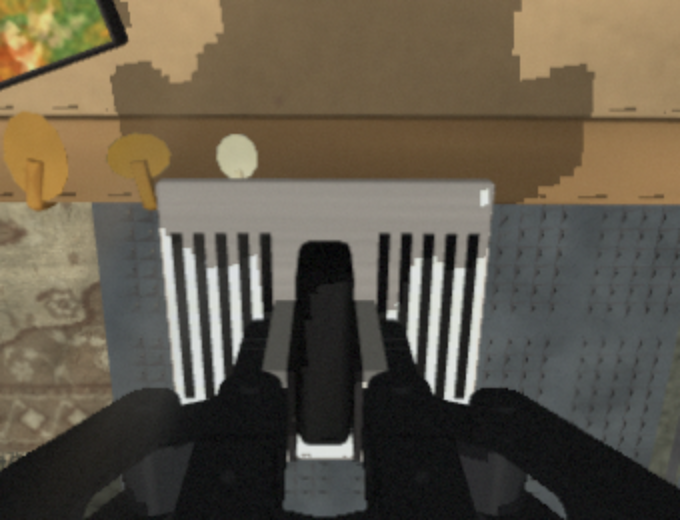

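View pics/scene4c.png

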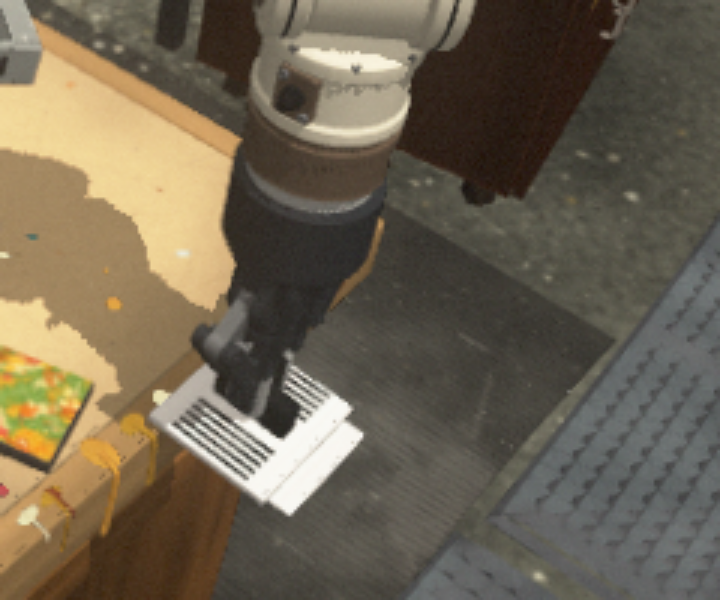

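Call:
send_rows([
  [[0,0,0.004,0],[0,0,0.004,0],[0,0,0.004,0],[0,0,0.005,0],[0,0,0.005,0],[0,0,0.005,0],[0,0,0.005,0],[0,0,0.005,0]],
])

```text
clock: 6.95
eef_pos: [0.3402, -0.5781, 0.0144]
tool_rot: [0.998, -0.065, 0.003, 0.016]
ft_force: [-0.1, 0.3, -1.1]
grip_width: 0.0126
```

```bash
python3 - <<'E'
from h import *
o=st();print(R.from_quat(o['tool_rot']).as_matrix()[:,2], o['ft_torque'])
E
```

```text
t 6.95 p [ 0.3402 -0.5781  0.0144] q [ 0.9978 -0.065   0.0031  0.0155] w 0.0126 F [-0.1  0.3 -1.1] j [-1.033  0.719  0.152  0.974 -0.013  0.667]
[ 0.00412385 -0.0313653  -0.99949948] [-0.02664012 -0.05947415  0.02861032]
```

```bash
python3 - <<'E'
from h import *
c=cam('wrist','wrist5'); 
im=c['image']; cv2.imwrite('pics/wrist5c.png',cv2.resize(im[100:360,120:460,::-1],None,fx=2,fy=2))
s=cam('scene'); cv2.imwrite('pics/scene5c.png',cv2.resize(s['image'][220:420,320:560,::-1],None,fx=3,fy=3))
E
```

```text
(no output)
```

View pics/wrist5c.png

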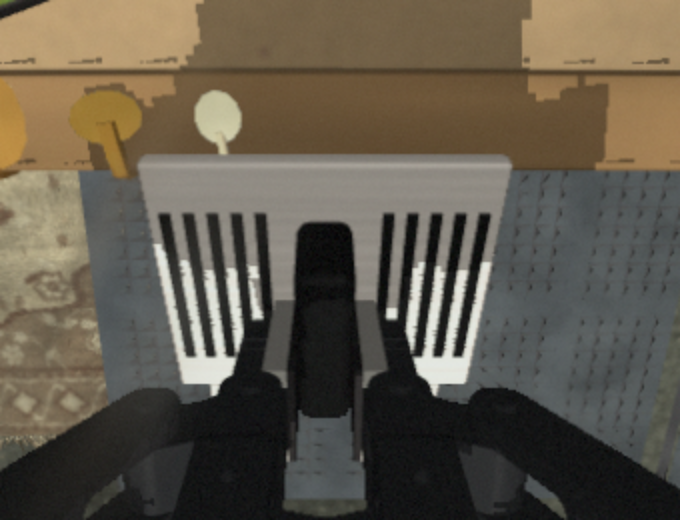

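View pics/scene5c.png

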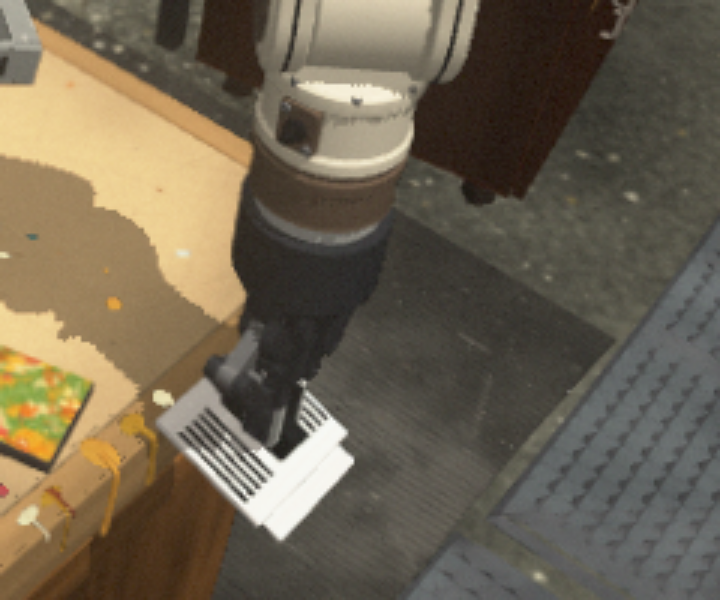

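The cover has pivoted in the jaws: its top edge at (325,160) is raised and the lip is lower. Now I'll measure the angle from depth.

```bash
cat >> h.py <<'E'
def plate(c,box=None,show=True):
    """fit cover plate from wrist depth; points within 80mm of tool, bright"""
    o=bot.get_obs(); p=np.array(o['eef_pos']); M=R.from_quat(o['tool_rot']).as_matrix()
    uv=[(u,v) for v in range(150,305,2) for u in range(150,410,2)]
    P=(pts(c,uv)-p)@M; im=c['image']; sat=np.array([int(im[v,u].max())-int(im[v,u].min()) for u,v in uv]); br=np.array([im[v,u].min() for u,v in uv])
    m=(abs(P[:,0])<.046)&(abs(P[:,0])>.012)&(abs(P[:,1])<.05)&(abs(P[:,2])<.06)&(br>90)&(sat<40)
    Q=P[m]
    for k in range(8):
        A=np.c_[Q[:,:2],np.ones(len(Q))]; f=np.linalg.lstsq(A,Q[:,2],rcond=None)[0]; r=Q[:,2]-A@f
        if k<7: Q=Q[abs(r)<max(.002,2*r.std())]
    nt=-np.array([f[0],f[1],-1.]);nt/=np.linalg.norm(nt); nt=-np.array([-f[0],-f[1],1])/np.sqrt(f[0]**2+f[1]**2+1)
    nw=M@nt
    if show: print('plate pts',len(Q),'rms',r.std().round(4),'fit',f.round(4),'n tool',nt.round(3),'n world',nw.round(3),'tilt',np.degrees(np.arccos(nw[2])).round(1),'pitch in tool',np.degrees(np.arctan(f[1])).round(1),'roll',np.degrees(np.arctan(f[0])).round(1),'yrange',Q[:,1].min().round(4),Q[:,1].max().round(4))
    return f,nw
E
python3 - <<'E'
from h import *
c=cam('wrist'); np.savez('pics/wrist5.npz',**c); plate(c)
E
```

```text
plate pts 2108 rms 0.0006 fit [0.0059 0.3334 0.0216] n tool [ 0.006  0.316 -0.949] n world [-0.039 -0.285  0.958] tilt 16.7 pitch in tool 18.4 roll 0.3 yrange -0.0475 0.0287
```

Call:
send_rows([
  [[0,0,-0.01,0],[0,-0.007,0,0],[0,-0.007,0,0],[0,-0.002,0.004,0],[0,-0.002,0.005,0],[0,-0.002,0.005,0],[0,-0.002,0.005,0],[0,-0.002,0.005,0]],
])

```text
clock: 7.9
eef_pos: [0.3421, -0.5638, 0.0203]
tool_rot: [0.997, -0.067, 0.003, 0.03]
ft_force: [-6.9, 2.2, 23.5]
grip_width: 0.0124
```

```bash
python3 - <<'E'
from h import *
o=st();print(R.from_quat(o['tool_rot']).as_matrix()[:,2])
c=cam('wrist'); plate(c)
E
```

```text
t 7.9 p [ 0.3421 -0.5638  0.0203] q [ 0.9973 -0.0665  0.0035  0.0304] w 0.0124 F [-6.9  2.2 23.5] j [-1.012  0.677  0.085  0.926 -0.03   0.691]
[ 0.0028465  -0.06104474 -0.99813097]
plate pts 2066 rms 0.0006 fit [0.0124 0.3987 0.0219] n tool [ 0.012  0.37  -0.929] n world [-0.04  -0.311  0.95 ] tilt 18.3 pitch in tool 21.7 roll 0.7 yrange -0.0487 0.0262
```

Call:
send_rows([
  [[0,-0.001,0.006,0],[0,-0.001,0.006,0],[0,-0.001,0.006,0],[0,-0.001,0.006,0],[0,-0.001,0.006,0],[0,-0.001,0.006,0],[0,-0.001,0.006,0],[0,-0.001,0.006,0]],
])

```text
clock: 8.75
eef_pos: [0.3446, -0.5794, 0.0075]
tool_rot: [0.996, -0.069, 0.01, 0.059]
ft_force: [-3.5, -1.3, 12.6]
grip_width: 0.0125
```

```bash
python3 - <<'E'
from h import *
o=st();print(R.from_quat(o['tool_rot']).as_matrix()[:,2])
c=cam('wrist','wrist6'); plate(c)
E
```

```text
t 8.75 p [ 0.3446 -0.5794  0.0075] q [ 0.9959 -0.0685  0.0095  0.0588] w 0.0125 F [-3.5 -1.3 12.6] j [-1.011  0.683  0.052  0.833 -0.054  0.694]
[ 0.01087342 -0.11851156 -0.99289314]
plate pts 1779 rms 0.0005 fit [0.0275 0.7805 0.0265] n tool [ 0.022  0.615 -0.788] n world [-0.072 -0.514  0.855] tilt 31.3 pitch in tool 38.0 roll 1.6 yrange -0.05 0.0133
```

The cover now stands at 31 degrees in world terms and 38 degrees in the tool frame, because the tool itself leaned about 7 degrees under load. Next I'll work out the carry to a hover pose over the opening.

```bash
cat >> h.py <<'E'
class Bay: pass
def bay(ox=.539,oy=-.241,yw=138.2):
    return np.array([ox,oy,.037]),R.from_euler('zy',[yw,-10],degrees=True).as_matrix()
def coverpose(o,f,grip_t):
    """cover rot & grip in world from plate fit f (tool z=f0 x+f1 y+f2)"""
    M=R.from_quat(o['tool_rot']).as_matrix()
    n=np.array([f[0],f[1],-1.]);n/=np.linalg.norm(n)
    y=np.array([-1.,0,0]); y-=n*(n@y); y/=np.linalg.norm(y); x=np.cross(y,n)
    return np.c_[x,y,n]   # in tool frame
E
python3 - <<'E'
from h import *
o=st(); M=R.from_quat(o['tool_rot']).as_matrix(); p=np.array(o['eef_pos'])
f=np.array([.0275,.7805,.0265]); C=coverpose(o,f,None)
g=np.array([0,-.0065,.0063]); lip=g+C@[-.054,0,-.020]; top=g+C@[.04,0,-.012]
print('lip tool',lip,'top tool',top,'plane chk',f@[top[0],top[1],1]-top[2])
ob,B=bay()
best=None
for t in np.arange(-80,-30,1.):
    Mf=M@R.from_euler('z',t,degrees=True).as_matrix(); D=B.T@Mf@C
    e=R.from_matrix(D).as_euler('ZYX',degrees=True)
    if best is None or abs(D[0,1])<best[0]: best=(abs(D[0,1]),t,e,Mf,D)
_,t,e,Mf,D=best; print('turn',t,'ZYX in bay',e); print(D.round(3))
x=Mf[:,0]; print('tool yaw',np.degrees(np.arctan2(x[1],x[0])))
for nm,L in dict(hover=[.03,0,.03],a=[.014,0,-.0056],b=[-.009,0,-.015]).items():
    tcp=ob+B@np.array(L)-Mf@lip; print(nm,tcp.round(4),'top in bay',(B.T@(tcp+Mf@top-ob)).round(4),'tips',(B.T@(tcp+Mf@[0,0,.011]-ob)).round(4))
E
```

```text
t 8.8 p [ 0.3448 -0.5798  0.0072] q [ 0.9958 -0.0686  0.0097  0.0593] w 0.0126 F [-2.3 -4.9 12.8] j [-1.011  0.684  0.052  0.832 -0.054  0.695]
lip tool [-0.00043347  0.02376615  0.05528747] top tool [-0.00026008 -0.04541403 -0.00885356] plane chk -9.92427755138487e-05
turn -54.0 ZYX in bay [-10.70259051 -39.11093877  15.99387538]
[[ 0.762  0.008 -0.647]
 [-0.144  0.977 -0.158]
 [ 0.631  0.214  0.746]]
tool yaw 45.9149584089186
hover [ 0.4943 -0.1977  0.1154] top in bay [ 0.0965 -0.0148  0.0953] tips [ 0.0519 -0.0098  0.0741]
a [ 0.5123 -0.2084  0.0824] top in bay [ 0.0805 -0.0148  0.0597] tips [ 0.0359 -0.0098  0.0385]
b [ 0.5308 -0.2237  0.0761] top in bay [ 0.0575 -0.0148  0.0503] tips [ 0.0129 -0.0098  0.0291]
```

```bash
sed -i "s/from_euler('zy'/from_euler('ZY'/" h.py; cat >> h.py <<'E'
def report(o,f,g,ob,B,t=0):
    M=R.from_quat(o['tool_rot']).as_matrix()@R.from_euler('z',t,degrees=True).as_matrix(); C=coverpose(o,f,None); p=np.array(o['eef_pos'])
    lip=g+C@[-.054,0,-.020]; top=g+C@[.04,0,-.012]
    print('lip bay',(B.T@(p+M@lip-ob)).round(4),'top bay',(B.T@(p+M@top-ob)).round(4),'ZYX',R.from_matrix(B.T@M@C).as_euler('ZYX',degrees=True).round(1))
    return M,C,lip,top
E
python3 - <<'E'
from h import *
o=st(); M=R.from_quat(o['tool_rot']).as_matrix(); p=np.array(o['eef_pos'])
f=np.array([.0275,.7805,.0265]); C=coverpose(o,f,None)
g=np.array([0,-.0065,.0063]); lip=g+C@[-.054,0,-.020]; top=g+C@[.04,0,-.012]
ob,B=bay(); print(B)
best=None
for t in np.arange(-80,-30,1.):
    Mf=M@R.from_euler('z',t,degrees=True).as_matrix(); D=B.T@Mf@C
    e=R.from_matrix(D).as_euler('ZYX',degrees=True)
    if best is None or abs(D[0,1])<best[0]: best=(abs(D[0,1]),t,e,Mf,D)
_,t,e,Mf,D=best; print('turn',t,'ZYX in bay',e); print(D.round(3))
x=Mf[:,0]; print('tool yaw',np.degrees(np.arctan2(x[1],x[0])))
for nm,L in dict(hover=[.03,0,.03],a=[.014,0,-.0056],b=[-.009,0,-.015]).items():
    tcp=ob+B@np.array(L)-Mf@lip; print(nm,tcp.round(4),'top in bay',(B.T@(tcp+Mf@top-ob)).round(4),'tips',(B.T@(tcp+Mf@[0,0,.011]-ob)).round(4))
c=dict(np.load('pics/top0.npz'))
for q in [(282,193),(290,185),(302,178),(314,171),(300,205),(234,203),(279,240),(240,205)]: print(q,((pts(c,[q])[0]-ob)@B*1000).round(1))
E
```

```text
t 8.8 p [ 0.3448 -0.5798  0.0072] q [ 0.9958 -0.0686  0.0097  0.0593] w 0.0126 F [-2.3 -4.9 12.8] j [-1.011  0.684  0.052  0.832 -0.054  0.695]
[[-7.34150544e-01 -6.66532470e-01  1.29450549e-01]
 [ 6.56406344e-01 -7.45476000e-01 -1.15742149e-01]
 [ 1.73648178e-01 -6.93889390e-18  9.84807753e-01]]
turn -57.0 ZYX in bay [ -2.16041423 -22.86525739   6.46415095]
[[ 0.921 -0.006 -0.39 ]
 [-0.035  0.995 -0.098]
 [ 0.389  0.104  0.916]]
tool yaw 48.91281302178897
hover [ 0.5026 -0.2024  0.1245] top in bay [ 0.1134 -0.004   0.0738] tips [ 0.0644 -0.0036  0.0664]
a [ 0.5097 -0.2088  0.0867] top in bay [ 0.0974 -0.004   0.0382] tips [ 0.0484 -0.0036  0.0308]
b [ 0.5254 -0.2228  0.0735] top in bay [ 0.0744 -0.004   0.0288] tips [ 0.0254 -0.0036  0.0214]
(282, 193) [ 44.4  -5.7 -25.6]
(290, 185) [ 20.2  -5.3 -28.6]
(302, 178) [ -5.3   3.3 -24.6]
(314, 171) [-22.   14.8   0.1]
(300, 205) [ 40.1  35.5 -24.6]
(234, 203) [128.  -54.3   0.9]
(279, 240) [126.4  52.6   1.3]
(240, 205) [123.5 -43.6   0.7]
```

```bash
python3 - <<'E'
from h import *
plan([.43,-.40,.155],10,n=8)
E
```

```text
t 8.8 p [ 0.3448 -0.5798  0.0072] q [ 0.9958 -0.0686  0.0097  0.0593] w 0.0126 F [-2.3 -4.9 12.8] j [-1.011  0.684  0.052  0.832 -0.054  0.695]
yaw -7.79 tilt [ 0.0112 -0.1194 -0.9928]
[[[0.008, -0.0214, -0.0209, -2.22], [0.0088, -0.0211, -0.0209, -2.22], [0.0096, -0.0207, -0.0209, -2.22], [0.0105, -0.0203, -0.0209, -2.23], [0.0112, -0.0199, -0.0209, -2.22], [0.012, -0.0195, -0.0209, -2.23], [0.0128, -0.019, -0.0209, -2.22], [0.0134, -0.0185, -0.0209, -2.23]]]
end [ 0.43  -0.4    0.155] left yaw -0.0
```

Call:
send_rows([
  [[0,0.002,-0.03,0],[0,0.003,-0.04,0],[0.004,0,-0.04,0],[0.012,-0.03,-0.03,-3.5],[0.016,-0.038,-0.01,-3.5],[0.02,-0.036,0,-3.5],[0.021,-0.034,0,-3.5],[0.022,-0.033,0,-3.5]],
])

```text
clock: 9.6
eef_pos: [0.4377, -0.3862, 0.1387]
tool_rot: [0.995, 0.087, -0.001, 0.053]
ft_force: [1.5, 0.6, -1.7]
grip_width: 0.012
```

```bash
python3 - <<'E'
from h import *
plan([.5026,-.2024,.135],48.9,n=8,maxs=.05)
E
```

```text
t 9.6 p [ 0.4377 -0.3862  0.1387] q [ 9.948e-01  8.660e-02 -8.000e-04  5.270e-02] w 0.012 F [ 1.5  0.6 -1.7] j [-0.685  0.414 -0.032  1.052 -0.077  0.71 ]
yaw 9.92 tilt [ 0.0074 -0.1049 -0.9945]
[[[0.012, -0.0211, -0.0019, -4.87], [0.0137, -0.0201, -0.0019, -4.87], [0.0154, -0.0188, -0.0019, -4.87], [0.0169, -0.0175, -0.0019, -4.87], [0.0183, -0.016, -0.0019, -4.88], [0.0196, -0.0143, -0.0019, -4.87], [0.0207, -0.0126, -0.0018, -4.88], [0.0218, -0.0108, -0.0019, -4.87]]]
end [ 0.5026 -0.2024  0.135 ] left yaw 0.0
```

Call:
send_rows([
  [[0.012,-0.021,-0.002,-5],[0.0135,-0.02,-0.002,-5],[0.0155,-0.019,-0.002,-5],[0.017,-0.0175,-0.002,-5],[0.018,-0.016,-0.002,-5],[0.019,-0.014,-0.002,-5],[0.02,-0.0125,-0.002,-5],[0.01,-0.005,0,0]],
])

```text
clock: 10.4
eef_pos: [0.4876, -0.1909, 0.127]
tool_rot: [0.915, 0.4, -0.021, 0.038]
ft_force: [-0.1, -0.9, -1.8]
grip_width: 0.0124
```

```bash
python3 - <<'E'
from h import *
o=st(); print(yaw(o),R.from_quat(o['tool_rot']).as_matrix()[:,2].round(4))
c=cam('wrist','wrist7'); np.savez('pics/wrist7.npz',**c); f,_=plate(c)
ob,B=bay(); report(o,f,np.array([0,-.0065,.0063]),ob,B)
s=cam('scene','scene7'); np.savez('pics/scene7.npz',**s)
E
```

```text
t 10.4 p [ 0.4876 -0.1909  0.127 ] q [ 0.9153  0.4004 -0.0215  0.0376] w 0.0124 F [-0.1 -0.9 -1.8] j [-0.326  0.352 -0.158  1.042 -0.085  0.419]
47.145466055191875 [-0.0093 -0.086  -0.9963]
plate pts 1794 rms 0.0005 fit [0.0188 0.7482 0.0258] n tool [ 0.015  0.599 -0.801] n world [ 0.458 -0.327  0.827] tilt 34.2 pitch in tool 36.8 roll 1.1 yrange -0.05 0.0132
lip bay [0.05   0.0014 0.0286] top bay [ 0.1326 -0.0042  0.0738] ZYX [ -3.4 -23.8   4.9]
```

View pics/wrist7.png

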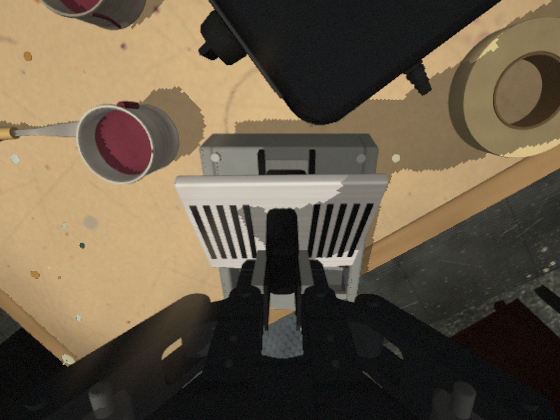

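View pics/scene7.png

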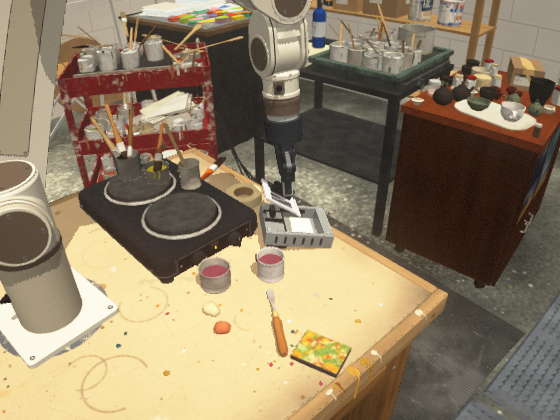

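The cover hovers over the opening with its top edge across (178–387,180). The housing's top-end screws are visible at (215,157) and (361,158), and the tins and tape are untouched. I'll use the screws and edges to cross-check the bay pose.

```bash
python3 - <<'E'
from h import *
ob,B=bay()
c=dict(np.load('pics/wrist7.npz')); t=dict(np.load('pics/top0.npz')); s=dict(np.load('pics/scene7.npz'))
def onface(c,px):
    d=rays(c,px)@rotm(c).T; e=np.array(c['eye']); n=B[:,2]
    P=e+d*(((ob-e)@n)/(d@n))[:,None]; return ((P-ob)@B*1000).round(1)
print('top screws',onface(t,[(238.3,202.3),(278,236.3),(285.3,153.9),(323.7,186.1)]).tolist())
print('wrist screws',onface(c,[(215,157),(361,158)]).tolist())
print('wrist high corners',onface(c,[(204,136),(376,134)]).tolist(),'rails',onface(c,[(262,160),(312,160)]).tolist())
im=c['image']; cv2.imwrite('pics/w7c.png',cv2.resize(im[120:320,180:400,::-1],None,fx=3.6,fy=3,interpolation=cv2.INTER_CUBIC)); cv2.imwrite('pics/s7c.png',cv2.resize(s['image'][165:265,230:350,::-1],None,fx=6,fy=6,interpolation=cv2.INTER_CUBIC))
E
```

```text
top screws [[121.5, -49.5, 0.0], [122.0, 46.6, 0.0], [-11.8, -48.3, -0.0], [-10.6, 47.8, 0.0]]
wrist screws [[121.9, 46.4, 0.0], [120.6, -50.2, 0.0]]
wrist high corners [[136.3, 51.7, -0.0], [136.4, -57.9, 0.0]] rails [[119.6, 14.8, 0.0], [119.4, -18.5, -0.0]]
```

View pics/w7c.png

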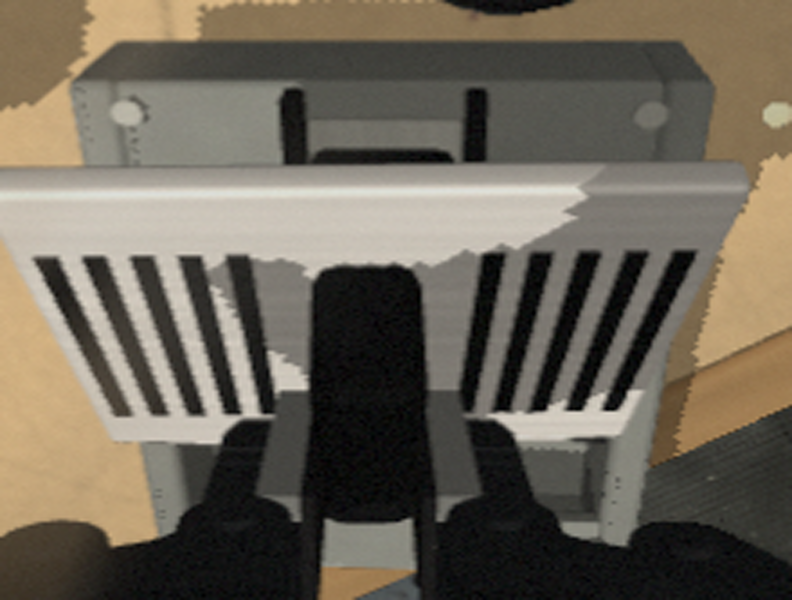

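View pics/s7c.png

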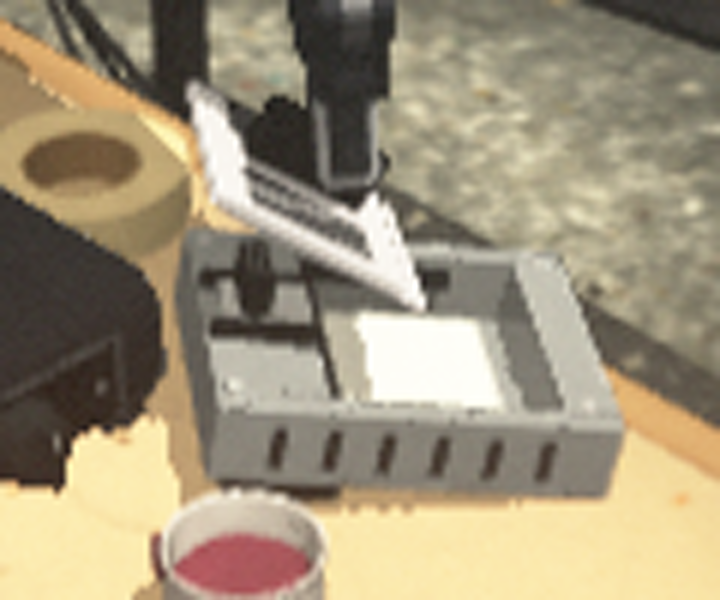

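```bash
cat >> h.py <<'E'
def proj(c,P):
    Rw=rotm(c).T; t=-Rw@np.array(c['eye'],float)
    return cv2.projectPoints(np.asarray(P,float).reshape(-1,1,3),cv2.Rodrigues(Rw)[0],t,np.array(c['camera_matrix'],float),np.array(c['dist'],float))[0].reshape(-1,2)
NB=(.5385,-.2397,137.7)
E
python3 - <<'E'
from h import *
s=dict(np.load('pics/scene7.npz')); w=dict(np.load('pics/wrist7.npz'))
o=bot.get_obs(); ob,B=bay(*NB); f=np.array([.0188,.7482,.0258]); g=np.array([0,-.0065,.0063])
M,C,lip,top=report(o,f,g,ob,B); p=np.array(o['eef_pos'])
pt=lambda q: p+M@(g+C@np.array(q))
Q=[pt(q) for q in [(-.054,.038,-.022),(-.054,.038,-.018),(.04,.045,-.012),(.04,-.045,-.012),(-.04,.045,-.012)]]
print('scene crop px',((proj(s,Q)-[230,165])*6).round(0).tolist())
print('wrist px',proj(w,Q).round(1).tolist())
print('bay corners scene crop',((proj(s,[ob+B@np.array(q) for q in [(130,59,0),(-22,59,0),(-22,-59,0),(0,49,0),(0,-49,0),(87,49,0)]] if 0 else [ob+B@(np.array(q)/1000) for q in [(130,59,0),(-22,59,0),(-22,-59,0),(0,49,0),(0,-49,0),(87,49,0)]])-[230,165])*6).round(0).tolist())
E
```

```text
lip bay [0.0482 0.0031 0.0288] top bay [ 0.1309 -0.002   0.074 ] ZYX [ -3.  -23.7   5.1]
scene crop px [[434.0, 318.0], [440.0, 309.0], [230.0, 193.0], [202.0, 81.0], [421.0, 290.0]]
wrist px [[227.2, 267.6], [226.7, 272.9], [176.2, 194.6], [386.3, 192.5], [211.8, 272.7]]
bay corners scene crop [[206.0, 403.0], [616.0, 426.0], [548.0, 248.0], [553.0, 406.0], [500.0, 258.0], [321.0, 393.0]]
```

The projections and the pictures agree once the cover is taken to have slipped about 5.5 mm along its x in the grip. I'll use the corrected lip position to plan the entry.

```bash
cat >> h.py <<'E'
def planlip(L,f,g,n,tyaw=None,tot=8,extra=0):
    o=bot.get_obs(); ob,B=bay(*NB); M=R.from_quat(o['tool_rot']).as_matrix(); C=coverpose(o,f,None); lip=g+C@[-.054,0,-.020]
    from scipy.optimize import brentq
    t=brentq(lambda t:(B.T@M@R.from_euler('z',t,degrees=True).as_matrix()@C)[0,1],-40,40) if tyaw is None else tyaw
    report(o,f,g,ob,B); Mf=report(o,f,g,ob,B,t)[0]; 
    tcp=ob+B@np.array(L)-Mf@lip; print('turn',round(t,2)); plan(tcp,yaw(o)-t,n=n,tot=tot)
def gnew(f,sh=.0055,o=None):
    C=coverpose(None,f,None) if o is None else coverpose(o,f,None)
    return np.array([0,-.0065,.0063])+C[:,0]*sh
E
sed -i 's/^    M=R.from_quat(o\[.tool_rot.\]).as_matrix()$/    pass/' h.py
sed -n '/def coverpose/,/return np.c_/p;/def plate/,/uv=/p' h.py
python3 - <<'E'
from h import *
f=np.array([.0188,.7482,.0258]); g=gnew(f); print(g)
planlip([.016,0,-.006],f,g,7)
E
```

```text
def plate(c,box=None,show=True):
    """fit cover plate from wrist depth; points within 80mm of tool, bright"""
    o=bot.get_obs(); p=np.array(o['eef_pos']); M=R.from_quat(o['tool_rot']).as_matrix()
    uv=[(u,v) for v in range(150,305,2) for u in range(150,410,2)]
def coverpose(o,f,grip_t):
    """cover rot & grip in world from plate fit f (tool z=f0 x+f1 y+f2)"""
    pass
    n=np.array([f[0],f[1],-1.]);n/=np.linalg.norm(n)
    y=np.array([-1.,0,0]); y-=n*(n@y); y/=np.linalg.norm(y); x=np.cross(y,n)
    return np.c_[x,y,n]   # in tool frame
[ 4.77048956e-21 -1.09038020e-02  3.00507537e-03]
lip bay [0.0533 0.0028 0.0311] top bay [ 0.1359 -0.0023  0.0762] ZYX [ -3.  -23.7   5.1]
lip bay [0.0533 0.0024 0.031 ] top bay [ 0.136  -0.0014  0.0763] ZYX [ -2.1 -23.8   5.3]
turn -0.99
t 10.5 p [ 0.4876 -0.1916  0.1269] q [ 0.9156  0.3998 -0.0217  0.0378] w 0.0124 F [ 0.  -0.1 -2.2] j [-0.327  0.353 -0.157  1.042 -0.085  0.42 ]
yaw 47.07 tilt [-0.0096 -0.0866 -0.9962]
[[[0.0008, 0.004, 0.0063, -0.14], [0.0008, 0.004, 0.0063, -0.14], [0.0008, 0.004, 0.0063, -0.14], [0.0008, 0.004, 0.0063, -0.14], [0.0008, 0.004, 0.0063, -0.14], [0.0008, 0.004, 0.0063, -0.15], [0.0008, 0.004, 0.0063, -0.14], [0.0, 0.0, 0.0, 0.0]]]
end [ 0.5116 -0.2101  0.084 ] left yaw 0.0
```

Call:
send_rows([
  [[0.001,0.004,0.006,-0.2],[0.001,0.004,0.006,-0.2],[0.001,0.004,0.006,-0.2],[0.001,0.004,0.006,-0.2],[0.001,0.004,0.006,-0.2],[0.0005,0.004,0.006,0],[0.0005,0.004,0.006,0],[0,0,0,0]],
])

```text
clock: 11.3
eef_pos: [0.5122, -0.2157, 0.0808]
tool_rot: [0.914, 0.404, -0.023, 0.037]
ft_force: [-0.1, -0.2, -2.8]
grip_width: 0.0122
```

```bash
python3 - <<'E'
from h import *
c=cam('wrist','wrist8'); np.savez('pics/wrist8.npz',**c); f,_=plate(c); g=gnew(f)
planlip([.016,0,-.006],f,g,3)
planlip([-.009,0,-.017],f,g,8)
s=cam('scene'); np.savez('pics/scene8.npz',**s); o=bot.get_obs(); ob,B=bay(*NB); p=np.array(o['eef_pos'])
M,C,lip,top=report(o,f,g,ob,B)
Q=[p+M@(g+C@np.array(q)) for q in [(-.054,.038,-.022),(-.054,.038,-.018),(.04,.045,-.012),(.04,-.045,-.012),(-.04,.045,-.012)]]
print('scene crop px',((proj(s,Q)-[230,165])*6).round(0).tolist()); print('wrist',proj(c,Q).round(1).tolist())
cv2.imwrite('pics/s8c.png',cv2.resize(s['image'][165:265,230:350,::-1],None,fx=6,fy=6,interpolation=cv2.INTER_CUBIC))
cv2.imwrite('pics/w8c.png',cv2.resize(c['image'][120:320,180:400,::-1],None,fx=3.6,fy=3,interpolation=cv2.INTER_CUBIC))
E
```

```text
plate pts 1759 rms 0.0005 fit [0.0177 0.7515 0.0269] n tool [ 0.014  0.601 -0.799] n world [ 0.464 -0.323  0.825] tilt 34.4 pitch in tool 36.9 roll 1.0 yrange -0.05 0.0127
lip bay [ 0.0118  0.0039 -0.0082] top bay [ 0.0943 -0.0007  0.0373] ZYX [ -2.6 -24.    5.3]
lip bay [ 0.0118  0.0037 -0.0082] top bay [ 0.0943 -0.0002  0.0373] ZYX [ -2.2 -24.    5.4]
turn -0.49
t 11.35 p [ 0.5121 -0.2155  0.0811] q [ 0.9137  0.4041 -0.0233  0.0374] w 0.0121 F [ 0.1 -0.4 -2.7] j [-0.353  0.456 -0.13   0.966 -0.086  0.384]
yaw 47.61 tilt [-0.0123 -0.0873 -0.9961]
[[[0.0012, -0.0012, -0.0011, -0.16], [0.0011, -0.0012, -0.0011, -0.17], [0.0012, -0.0012, -0.0012, -0.16], [0.0, 0.0, 0.0, 0.0], [0.0, 0.0, 0.0, 0.0], [0.0, 0.0, 0.0, 0.0], [0.0, 0.0, 0.0, 0.0], [0.0, 0.0, 0.0, 0.0]]]
end [ 0.5118 -0.2102  0.0841] left yaw 0.0
lip bay [ 0.0118  0.0039 -0.0082] top bay [ 0.0943 -0.0007  0.0373] ZYX [ -2.6 -24.    5.3]
lip bay [ 0.0118  0.0037 -0.0082] top bay [ 0.0943 -0.0002  0.0373] ZYX [ -2.2 -24.    5.4]
turn -0.49
t 11.35 p [ 0.5121 -0.2155  0.0811] q [ 0.9137  0.4041 -0.0233  0.0374] w 0.0121 F [ 0.1 -0.4 -2.7] j [-0.353  0.456 -0.13   0.966 -0.086  0.384]
yaw 47.61 tilt [-0.0123 -0.0873 -0.9961]
[[[0.0006, 0.0023, 0.0016, -0.06], [0.0006, 0.0023, 0.0016, -0.06], [0.0006, 0.0023, 0.0016, -0.06], [0.0006, 0.0023, 0.0016, -0.06], [0.0005, 0.0023, 0.0016, -0.06], [0.0006, 0.0023, 0.0016, -0.06], [0.0005, 0.0023, 0.0016, -0.07], [0.0005, 0.0022, 0.0017, -0.06]]]
end [ 0.5285 -0.2255  0.0689] left yaw 0.0
lip bay [ 0.0119  0.0037 -0.0078] top bay [ 0.0944 -0.0008  0.0376] ZYX [ -2.6 -24.    5.3]
scene crop px [[511.0, 406.0], [517.0, 398.0], [318.0, 289.0], [282.0, 173.0], [500.0, 380.0]]
wrist [[227.0, 263.8], [226.4, 269.2], [172.9, 185.3], [392.7, 182.9], [210.9, 268.7]]
```

View pics/s8c.png

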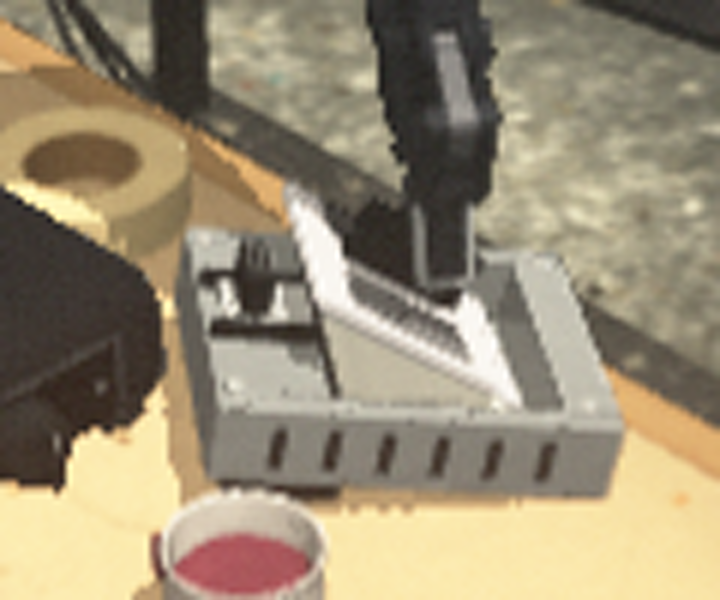

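View pics/w8c.png

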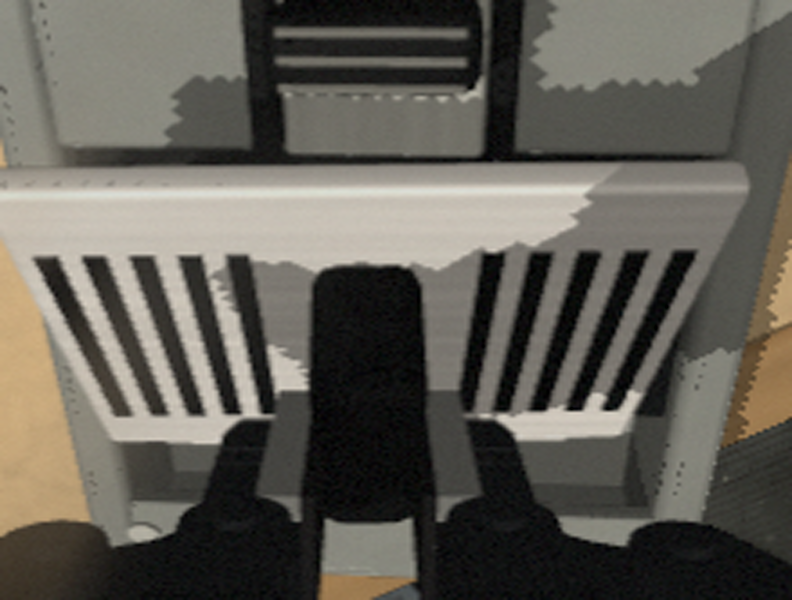

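The lip is in the mouth of the opening at bay (12, 4, -8) mm and parallel to the ledge. The predicted corner (511,406) and the seen one (517,405) agree, so now I slide it under.

Call:
send_rows([
  [[0.0006,0.0022,0.0016,0],[0.0006,0.0022,0.0016,0],[0.0006,0.0022,0.0016,0],[0.0006,0.0022,0.0016,0],[0.0006,0.0022,0.0016,0],[0.0005,0.0022,0.0016,0],[0.0005,0.0022,0.0016,0],[0,0,0,0]],
])

```text
clock: 12.2
eef_pos: [0.5281, -0.2242, 0.0714]
tool_rot: [0.913, 0.405, -0.022, 0.038]
ft_force: [-0.6, -1.0, -1.6]
grip_width: 0.0123
```

```bash
python3 - <<'E'
from h import *
c=cam('wrist','wrist9'); np.savez('pics/wrist9.npz',**c); f,_=plate(c); g=gnew(f)
planlip([-.011,0,-.016],f,g,4)
s=cam('scene'); np.savez('pics/scene9.npz',**s); 
cv2.imwrite('pics/s9c.png',cv2.resize(s['image'][165:265,230:350,::-1],None,fx=6,fy=6,interpolation=cv2.INTER_CUBIC))
cv2.imwrite('pics/w9c.png',cv2.resize(c['image'][120:320,180:400,::-1],None,fx=3.6,fy=3,interpolation=cv2.INTER_CUBIC))
E
```

```text
plate pts 1779 rms 0.0005 fit [0.0177 0.7493 0.0266] n tool [ 0.014  0.6   -0.8  ] n world [ 0.461 -0.321  0.827] tilt 34.2 pitch in tool 36.8 roll 1.0 yrange -0.05 0.0227
lip bay [-0.0074 -0.0006 -0.0145] top bay [ 0.0753 -0.005   0.0306] ZYX [ -2.5 -23.8   5.2]
lip bay [-0.0074 -0.0007 -0.0145] top bay [ 0.0753 -0.0046  0.0307] ZYX [ -2.2 -23.8   5.3]
turn -0.43
t 12.25 p [ 0.528  -0.2241  0.0715] q [ 0.9134  0.4045 -0.0222  0.0384] w 0.0123 F [-0.5 -0.5 -1.6] j [-0.358  0.495 -0.093  0.96  -0.086  0.378]
yaw 47.67 tilt [-0.0095 -0.0882 -0.9961]
[[[-0.0001, 0.0008, 0.0006, -0.11], [-0.0002, 0.0008, 0.0006, -0.11], [-0.0002, 0.0008, 0.0005, -0.1], [-0.0001, 0.0008, 0.0006, -0.11], [0.0, 0.0, 0.0, 0.0], [0.0, 0.0, 0.0, 0.0], [0.0, 0.0, 0.0, 0.0], [0.0, 0.0, 0.0, 0.0]]]
end [ 0.53   -0.2269  0.0694] left yaw -0.0
```

View pics/s9c.png

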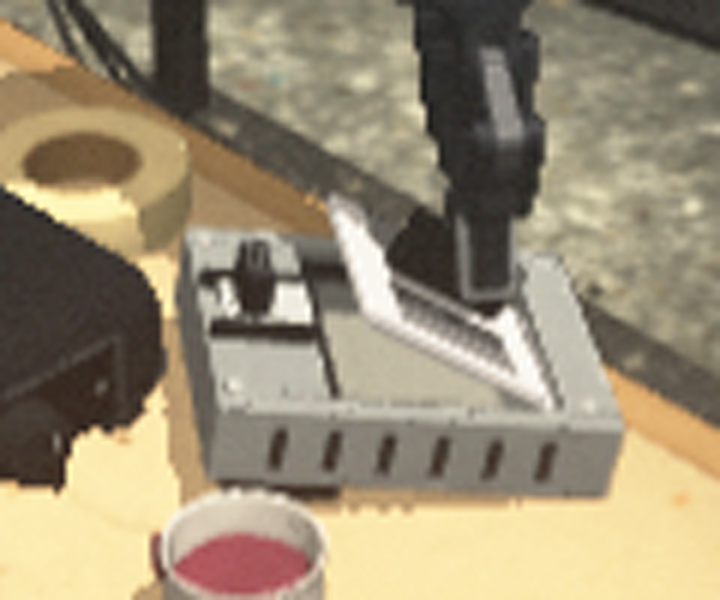

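View pics/w9c.png

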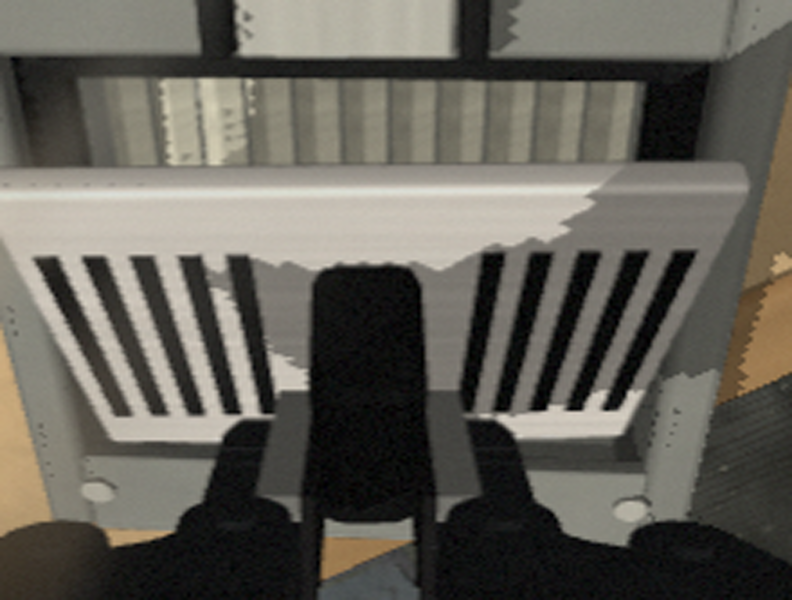

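The lip is under the ledge at about (-7.4, -0.6, -14.5) mm, with the top edge 30 mm clear and no contact force. I'll push it in a few more millimetres, then release.

Call:
send_rows([
  [[0,0.0011,0.0003,0],[0,0.0011,0.0003,0],[0,0.0011,0.0003,0],[0,0.0011,0.0003,0],[0,0,0,0],[0,0,0,0],[0,0,0,0],[0,0,0,0]],
])

```text
clock: 13.1
eef_pos: [0.5313, -0.2273, 0.0708]
tool_rot: [0.913, 0.405, -0.022, 0.038]
ft_force: [0.4, -0.5, -2.4]
grip_width: 0.0123
```

```bash
python3 - <<'E'
from h import *
o=st(); c=cam('wrist'); f,_=plate(c); report(o,f,gnew(f),*bay(*NB))
E
```

```text
t 13.1 p [ 0.5313 -0.2273  0.0708] q [ 0.9134  0.4046 -0.0222  0.0384] w 0.0123 F [ 0.4 -0.5 -2.4] j [-0.361  0.503 -0.082  0.964 -0.086  0.375]
plate pts 1787 rms 0.0005 fit [0.0181 0.7474 0.0265] n tool [ 0.014  0.599 -0.801] n world [ 0.461 -0.32   0.828] tilt 34.1 pitch in tool 36.8 roll 1.0 yrange -0.05 0.0221
lip bay [-0.012  -0.0004 -0.0144] top bay [ 0.0707 -0.0048  0.0306] ZYX [ -2.5 -23.7   5.2]
```

Call:
send_rows([
  [[0,0,0,0],[0,0,0,0],[0,0,0,0],[0,0,0,0],[0,0,0,0],[0,0,0,0],[0,0,0,0],[0,0,0,0]],
], hand=0.4)

```text
clock: 13.95
eef_pos: [0.5324, -0.2278, 0.0723]
tool_rot: [0.913, 0.405, -0.021, 0.04]
ft_force: [-0.2, -0.0, 0.6]
grip_width: 0.0258
```

```bash
python3 - <<'E'
from h import *
o=st(); c=cam('wrist','wrist10'); np.savez('pics/wrist10.npz',**c)
try: plate(c)
except Exception as e: print(e)
s=cam('scene'); np.savez('pics/scene10.npz',**s)
cv2.imwrite('pics/s10c.png',cv2.resize(s['image'][165:265,230:350,::-1],None,fx=6,fy=6,interpolation=cv2.INTER_CUBIC))
E
```

```text
t 13.95 p [ 0.5324 -0.2278  0.0723] q [ 0.9134  0.4045 -0.0211  0.0397] w 0.0258 F [-0.2 -0.   0.6] j [-0.361  0.501 -0.08   0.964 -0.086  0.375]
plate pts 1407 rms 0.0005 fit [-0.2239  0.4781  0.0425] n tool [-0.198  0.423 -0.884] n world [ 0.186 -0.35   0.918] tilt 23.3 pitch in tool 25.6 roll -12.6 yrange -0.05 0.0138
```

View pics/s10c.png

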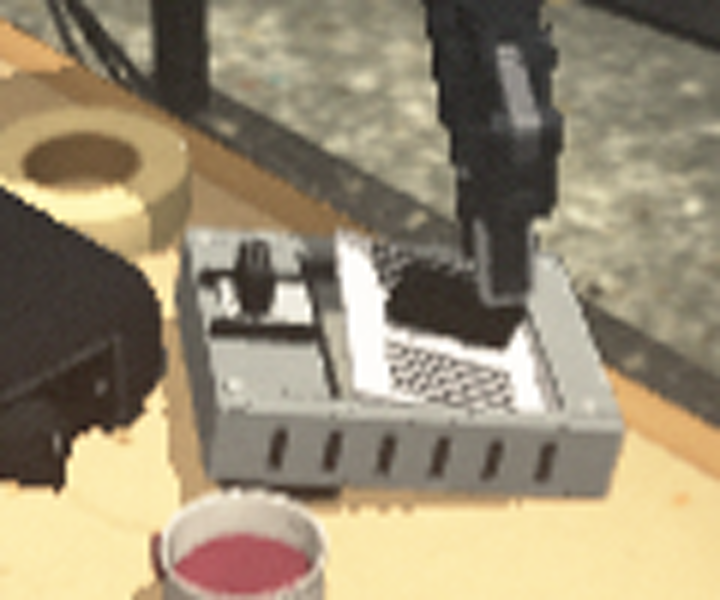

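View pics/wrist10.png

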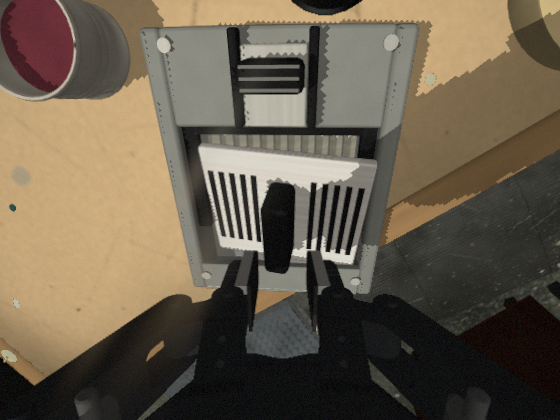

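```bash
python3 - <<'E'
from h import *
ob,B=bay(*NB)
for k in range(2):
    c=cam('wrist','wrist11'); np.savez('pics/wrist11.npz',**c); f,n=plate(c); print('n in bay',(B.T@n).round(3))
im=c['image']; cv2.imwrite('pics/w11c.png',cv2.resize(im[110:310,160:400,::-1],None,fx=3.3,fy=3,interpolation=cv2.INTER_CUBIC))
P=pts(c,[(208,152),(370,164),(222,242),(352,258),(285,160),(282,190),(275,265),(240,250)])
print(((P-ob)@B*1000).round(1))
E
```

```text
plate pts 1402 rms 0.0006 fit [-0.2233  0.478   0.0424] n tool [-0.198  0.423 -0.884] n world [ 0.186 -0.35   0.918] tilt 23.3 pitch in tool 25.5 roll -12.6 yrange -0.05 0.0141
n in bay [-0.208  0.133  0.969]
plate pts 1398 rms 0.0005 fit [-0.2238  0.4786  0.0424] n tool [-0.198  0.423 -0.884] n world [ 0.186 -0.35   0.918] tilt 23.4 pitch in tool 25.6 roll -12.6 yrange -0.05 0.0137
n in bay [-0.208  0.134  0.969]
[[ 72.3  34.8   1.4]
 [ 70.3 -44.6   9.5]
 [  2.9  39.9 -15.9]
 [  2.2 -45.3  -4.7]
 [ 69.9  -4.4   5. ]
 [ 56.   -3.2  10.2]
 [ 12.9   0.8  16.8]
 [ -3.4  28.2 -16. ]]
```

View pics/w11c.png

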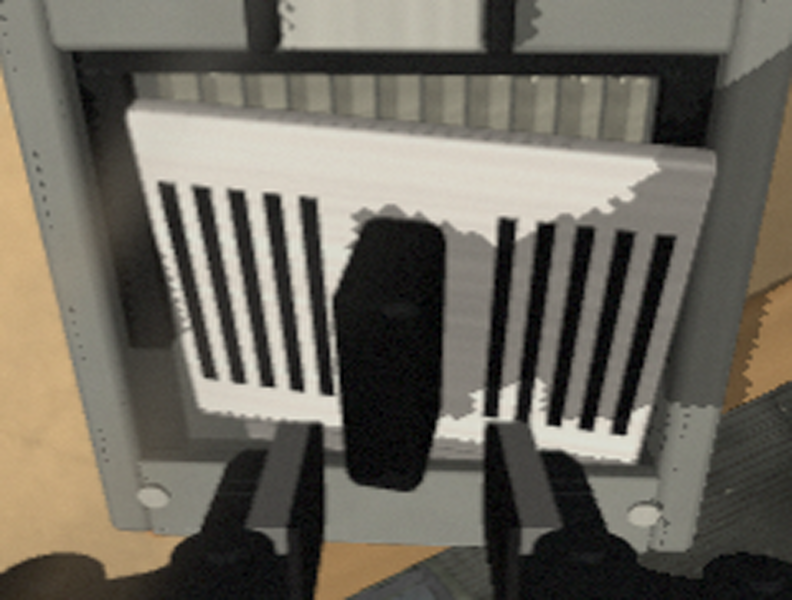

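The release let the lip drop to the pocket floor, so the plate slid under the ledge. It now lies about 12 degrees pitched and 8 degrees rolled, with its upper edge at crop rows 105–155. I'll re-grip the rib and bring the cover back up to the right height, so first I measure the rib.

```bash
python3 - <<'E'
from h import *
ob,B=bay(*NB); c=dict(np.load('pics/wrist11.npz')); im=c['image']; o=bot.get_obs(); p=np.array(o['eef_pos']); M=R.from_quat(o['tool_rot']).as_matrix()
f=np.array([-.2238,.4786,.0424])
uv=np.array([(u,v) for v in range(175,280) for u in range(255,302)]); dark=im[uv[:,1],uv[:,0]].max(1)<60; uv=uv[dark]
P=pts(c,uv); T=(P-p)@M; n=np.array([f[0],f[1],-1]);s=np.linalg.norm(n); n/=s
h=(T@n+f[2]/s)*1000   # height above plate plane
b=(P-ob)@B*1000
m=(h>20)&(h<28); print('rib top n',m.sum(), 'bay mean',b[m].mean(0).round(1),'tool mean',T[m].mean(0).round(4),'h med',np.median(h[m]))
r=cv2.minAreaRect(T[m][:,:2].astype(np.float32)); print(r)
# plate outline in bay: all plate points
uv=np.array([(u,v) for v in range(135,290) for u in range(180,400)]); P=pts(c,uv);T=(P-p)@M; h=(T@n+f[2]/s)*1000
m=abs(h)<1.2; w=(im[uv[:,1],uv[:,0]].min(1)>80)&m
C=coverpose(o,f,None); q=(T@C)*1000
print('plate range cover-x',np.percentile(q[w,0],[1,99]),'cover-y',np.percentile(q[w,1],[1,99]))
print('tool origin in cover coords rel: 0; plate h',f[2]/s)
E
```

```text
rib top n 1679 bay mean [33.5 -0.2 20.7] tool mean [-0.0039 -0.0173  0.0085] h med 23.708848467237143
((-0.0055351248010993, -0.014131573960185051), (0.04682223126292229, 0.016298700124025345), 89.1048355102539)
plate range cover-x [-31.96987431  46.88340506] cover-y [-42.75848956  51.90697645]
tool origin in cover coords rel: 0; plate h 0.03748919108798309
```

```bash
python3 - <<'E'
from h import *
ob,B=bay(*NB); o=bot.get_obs(); f=np.array([-.2238,.4786,.0424]); C=coverpose(o,f,None)
g=C@[.0075,.0046,-.0255]; print('grip tool',g.round(4)); M,_,_,_=report(o,f,g,ob,B)
p=np.array(o['eef_pos']); print('grip bay',(B.T@(p+M@g-ob)).round(4))
# corners
for q in [(.04,.045,-.018),(.04,-.045,-.018),(-.04,.045,-.012),(-.04,-.045,-.012),(-.054,.038,-.022),(-.054,-.038,-.022),(-.015,.045,-.018),(-.015,-.045,-.018)]:
    print(q,(B.T@(p+M@(g+C@np.array(q))-ob)*1000).round(1))
E
```

```text
grip tool [ 0.0005 -0.0179  0.0201]
lip bay [-0.0172 -0.005  -0.022 ] top bay [ 0.0729 -0.0065  0.0058] ZYX [ -1.6 -12.3  -7.3]
grip bay [ 0.0314 -0.0038  0.0089]
(0.04, 0.045, -0.018) [76.7 37.3 -5.6]
(0.04, -0.045, -0.018) [ 71.7 -51.9   5.6]
(-0.04, 0.045, -0.012) [ -2.7  40.3 -16.9]
(-0.04, -0.045, -0.012) [ -7.7 -48.9  -5.7]
(-0.054, 0.038, -0.022) [-14.7  32.4 -28.7]
(-0.054, -0.038, -0.022) [-18.9 -42.9 -19.2]
(-0.015, 0.045, -0.018) [ 23.   38.8 -17.4]
(-0.015, -0.045, -0.018) [ 18.  -50.4  -6.2]
```

Call:
send_rows([
  [[0,0,0,0],[0,-0.004,0,0],[0,-0.004,0,0],[0,-0.004,0,0],[0,-0.0035,0.003,0],[0,0,0.005,0],[0,0,0.005,0],[0,0,0,0]],
], hand=0.1)

```text
clock: 14.95
eef_pos: [0.5193, -0.2173, 0.0571]
tool_rot: [0.913, 0.405, -0.021, 0.039]
ft_force: [0.1, 0.6, -0.0]
grip_width: 0.0384
```

```bash
python3 - <<'E'
from h import *
o=st(); c=cam('wrist','wrist12'); im=c['image']; cv2.imwrite('pics/w12c.png',cv2.resize(im[110:350,150:410,::-1],None,fx=3,fy=2.5,interpolation=cv2.INTER_CUBIC))
plate(c)
E
```

```text
t 14.95 p [ 0.5193 -0.2173  0.0571] q [ 0.9134  0.4047 -0.0213  0.0394] w 0.0384 F [ 0.1  0.6 -0. ] j [-0.351  0.492 -0.143  0.912 -0.086  0.384]
plate pts 1640 rms 0.0006 fit [-0.2343  0.4482  0.0207] n tool [-0.209  0.4   -0.892] n world [ 0.162 -0.342  0.926] tilt 22.2 pitch in tool 24.1 roll -13.2 yrange -0.0467 0.0312
```

View pics/w12c.png

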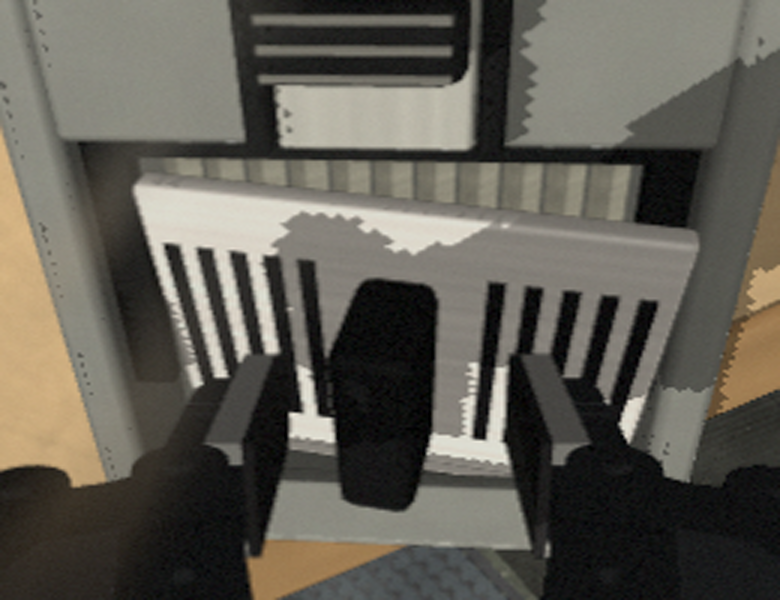

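Call:
send_rows([
  [[0,0,0,0],[0,0,0,0],[0,0,0,0],[0,0,0,0],[0,0,0,0],[0,0,0,0],[0,0,0,0],[0,0,0,0]],
], hand=1)

```text
clock: 15.8
eef_pos: [0.5219, -0.2194, 0.0636]
tool_rot: [0.914, 0.404, -0.019, 0.042]
ft_force: [-1.5, 0.3, 2.7]
grip_width: 0.0129
```

```bash
cat >> h.py <<'E'
def locate(c,o=None):
    """plate fit + extents -> grip point in tool frame, from wrist depth"""
    o=o or bot.get_obs(); p=np.array(o['eef_pos']); M=R.from_quat(o['tool_rot']).as_matrix(); f,nw=plate(c)
    im=c['image']; n=np.array([f[0],f[1],-1.]);s=np.linalg.norm(n);n/=s
    uv=np.array([(u,v) for v in range(100,300) for u in range(150,420)]); P=pts(c,uv);T=(P-p)@M; h=(T@n+f[2]/s)
    I=im[uv[:,1],uv[:,0]].astype(int)
    w=(abs(h)<.0013)&(I.min(1)>75)&(I.max(1)-I.min(1)<40)
    C=coverpose(o,f,None); q=T@C; x1=np.percentile(q[w,0],99); xs=q[w&(q[:,0]>x1-.02)]
    ylo,yhi=np.percentile(xs[:,1],[1,99]); rt=(h>.021)&(h<.027)&(I.max(1)<60)
    print('x top',x1.round(4),'y',ylo.round(4),yhi.round(4),'w',(yhi-ylo).round(4),'rib y',np.median(q[rt,1]).round(4) if rt.sum() else None)
    g=C@[x1-.0395,(ylo+yhi)/2,-f[2]/s+.012]; print('grip tool',g.round(4))
    ob,B=bay(*NB); report(o,f,g,ob,B); return f,g
E
python3 - <<'E'
from h import *
o=st(); print(yaw(o),R.from_quat(o['tool_rot']).as_matrix()[:,2].round(4))
c=cam('wrist','wrist13'); im=c['image']; cv2.imwrite('pics/w13c.png',cv2.resize(im[110:350,150:410,::-1],None,fx=3,fy=2.5,interpolation=cv2.INTER_CUBIC))
locate(c)
E
```

```text
t 15.8 p [ 0.5219 -0.2194  0.0636] q [ 0.9137  0.4037 -0.0185  0.0424] w 0.0129 F [-1.5  0.3  2.7] j [-0.353  0.485 -0.136  0.918 -0.087  0.384]
47.545875278191915 [ 3.000e-04 -9.240e-02 -9.957e-01]
plate pts 1815 rms 0.0006 fit [-0.082   0.4697  0.0225] n tool [-0.074  0.424 -0.903] n world [ 0.263 -0.255  0.93 ] tilt 21.5 pitch in tool 25.2 roll -4.7 yrange -0.0447 0.0272
x top 0.0383 y -0.0427 0.0442 w 0.0869 rib y 0.0007
grip tool [-0.0002 -0.0025  0.0081]
lip bay [-0.0183 -0.0019 -0.0171] top bay [ 0.0722 -0.0044  0.0095] ZYX [ -1.6 -11.5  -0.3]
```

View pics/w13c.png

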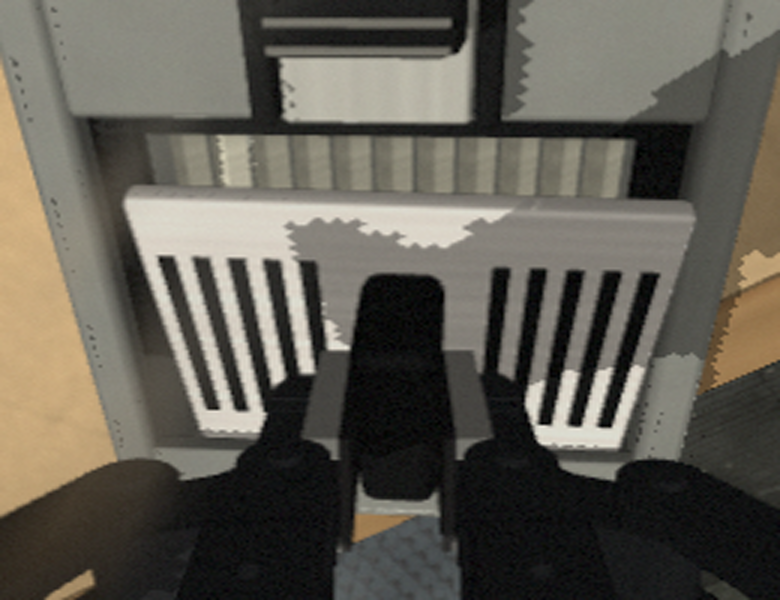

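The re-grip squared the cover to the bay: roll -0.3 degrees, yaw -1.6, pitch 11.5. I'll pull it back out from under the ledge until only the lip is hooked, then lift it close to seat height.

```bash
python3 - <<'E'
from h import *
f=np.array([-.082,.4697,.0225]); g=np.array([-.0002,-.0025,.0081])
planlip([-.008,0.0,-.0155],f,g,5)
planlip([-.008,0.0,-.0125],f,g,8)
E
```

```text
lip bay [-0.0183 -0.0018 -0.0172] top bay [ 0.0722 -0.0043  0.0095] ZYX [ -1.6 -11.5  -0.3]
lip bay [-0.0182 -0.003  -0.0172] top bay [ 0.0722 -0.003   0.0096] ZYX [ -0.  -11.6   0.1]
turn -1.73
t 15.85 p [ 0.5219 -0.2194  0.0636] q [ 0.9137  0.4037 -0.0186  0.0424] w 0.0126 F [-1.   1.1  1.7] j [-0.353  0.485 -0.136  0.918 -0.087  0.384]
yaw 47.55 tilt [ 3.000e-04 -9.240e-02 -9.957e-01]
[[[-0.0006, -0.0019, -0.0008, -0.35], [-0.0006, -0.0019, -0.0008, -0.35], [-0.0006, -0.0019, -0.0008, -0.34], [-0.0007, -0.0019, -0.0007, -0.35], [-0.0006, -0.002, -0.0008, -0.34], [0.0, 0.0, 0.0, 0.0], [0.0, 0.0, 0.0, 0.0], [0.0, 0.0, 0.0, 0.0]]]
end [ 0.5127 -0.215   0.0671] left yaw 0.0
lip bay [-0.0183 -0.0018 -0.0172] top bay [ 0.0722 -0.0043  0.0095] ZYX [ -1.6 -11.5  -0.3]
lip bay [-0.0182 -0.003  -0.0172] top bay [ 0.0722 -0.003   0.0096] ZYX [ -0.  -11.6   0.1]
turn -1.73
t 15.85 p [ 0.5219 -0.2194  0.0636] q [ 0.9137  0.4037 -0.0186  0.0424] w 0.0126 F [-1.   1.1  1.7] j [-0.353  0.485 -0.136  0.918 -0.087  0.384]
yaw 47.55 tilt [ 3.000e-04 -9.240e-02 -9.957e-01]
[[[-0.0004, -0.0011, -0.0008, -0.22], [-0.0004, -0.0011, -0.0009, -0.22], [-0.0004, -0.0011, -0.0008, -0.22], [-0.0004, -0.0011, -0.0009, -0.21], [-0.0004, -0.0011, -0.0008, -0.22], [-0.0004, -0.0011, -0.0009, -0.21], [-0.0005, -0.0011, -0.0008, -0.22], [-0.0004, -0.0012, -0.0009, -0.21]]]
end [ 0.5131 -0.2154  0.07  ] left yaw 0.0
```

Call:
send_rows([
  [[-0.0006,-0.002,-0.0008,-0.35],[-0.0006,-0.002,-0.0008,-0.35],[-0.0006,-0.002,-0.0008,-0.35],[-0.0006,-0.002,-0.0008,-0.35],[-0.0006,-0.002,-0.0008,-0.35],[0,0,-0.001,0],[0,0,-0.001,0],[0,0,-0.001,0]],
])

```text
clock: 16.65
eef_pos: [0.5125, -0.215, 0.0696]
tool_rot: [0.907, 0.418, -0.019, 0.043]
ft_force: [0.9, -0.8, -1.5]
grip_width: 0.0127
```

```bash
python3 - <<'E'
from h import *
o=st(); 
c=cam('wrist','wrist14'); im=c['image']; cv2.imwrite('pics/w14c.png',cv2.resize(im[110:350,150:410,::-1],None,fx=3,fy=2.5,interpolation=cv2.INTER_CUBIC))
f,g=locate(c); planlip([-.009,0.0,-.0125],f,g,4)
E
```

```text
t 16.65 p [ 0.5125 -0.215   0.0696] q [ 0.907   0.4185 -0.0192  0.0432] w 0.0127 F [ 0.9 -0.8 -1.5] j [-0.351  0.459 -0.161  0.917 -0.088  0.354]
plate pts 1839 rms 0.0005 fit [-0.0576  0.4571  0.0227] n tool [-0.052  0.415 -0.908] n world [ 0.281 -0.222  0.934] tilt 21.0 pitch in tool 24.6 roll -3.3 yrange -0.0448 0.0288
x top 0.0381 y -0.0429 0.0441 w 0.0869 rib y 0.0007
grip tool [-0.0002 -0.0023  0.0084]
lip bay [-0.0079  0.0004 -0.0126] top bay [0.0829 0.0004 0.013 ] ZYX [  0.1 -10.9   1.4]
lip bay [-0.0079  0.0004 -0.0126] top bay [0.0829 0.0004 0.013 ] ZYX [  0.1 -10.9   1.4]
lip bay [-0.0079  0.0007 -0.0126] top bay [0.0829 0.0001 0.013 ] ZYX [ -0.2 -10.9   1.3]
turn 0.41
t 16.7 p [ 0.5124 -0.2149  0.0697] q [ 0.907   0.4184 -0.0192  0.0432] w 0.0126 F [ 0.5 -0.1 -1.5] j [-0.351  0.459 -0.161  0.917 -0.088  0.354]
yaw 49.4 tilt [ 0.0013 -0.0944 -0.9955]
[[[0.0002, 0.0003, 0.0, 0.1], [0.0002, 0.0003, 0.0, 0.1], [0.0001, 0.0003, 0.0001, 0.11], [0.0002, 0.0002, 0.0, 0.1], [0.0, 0.0, 0.0, 0.0], [0.0, 0.0, 0.0, 0.0], [0.0, 0.0, 0.0, 0.0], [0.0, 0.0, 0.0, 0.0]]]
end [ 0.5137 -0.2151  0.0696] left yaw -0.0
```

View pics/w14c.png

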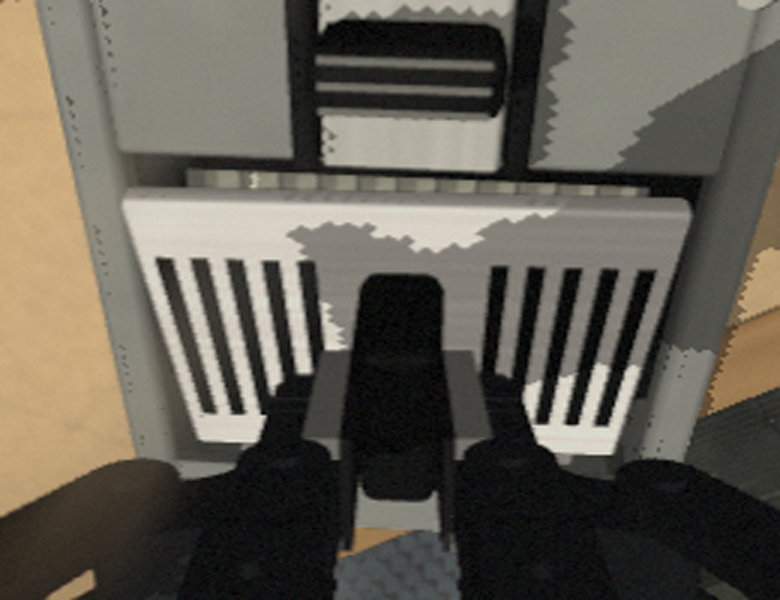

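Lip at (-7.9, 0.4, -12.6) mm, top edge 13 mm up, yaw 0 and roll 1.4 degrees, so it is ready to be let down onto its seats.

Call:
send_rows([
  [[0,0,0,0],[0,0,0,0],[0,0,0,0],[0,0,0,0],[0,0,0,0],[0,0,0,0],[0,0,0,0],[0,0,0,0]],
], hand=0.45)

```text
clock: 17.5
eef_pos: [0.5117, -0.2147, 0.0694]
tool_rot: [0.907, 0.419, -0.02, 0.043]
ft_force: [0.0, 0.7, 0.2]
grip_width: 0.0233
```

```bash
python3 - <<'E'
from h import *
o=st(); 
c=cam('wrist','wrist15'); im=c['image']; cv2.imwrite('pics/w15c.png',cv2.resize(im[110:350,150:410,::-1],None,fx=3,fy=2.5,interpolation=cv2.INTER_CUBIC))
f,g=locate(c)
s=cam('scene'); cv2.imwrite('pics/s15c.png',cv2.resize(s['image'][165:265,230:350,::-1],None,fx=6,fy=6,interpolation=cv2.INTER_CUBIC))
E
```

```text
t 17.5 p [ 0.5117 -0.2147  0.0694] q [ 0.9069  0.4186 -0.02    0.0426] w 0.0233 F [0.  0.7 0.2] j [-0.351  0.459 -0.161  0.919 -0.089  0.354]
plate pts 1900 rms 0.0006 fit [-0.0796  0.2381  0.0262] n tool [-0.077  0.231 -0.97 ] n world [ 0.126 -0.116  0.985] tilt 9.9 pitch in tool 13.4 roll -4.5 yrange -0.05 0.0411
x top 0.0798 y -0.0574 0.0569 w 0.1143 rib y 0.0006
grip tool [ 0.0013 -0.0423  0.0037]
lip bay [ 0.028  -0.001  -0.0078] top bay [0.122  0.0007 0.    ] ZYX [ 1.   0.1 -0.1]
```

View pics/w15c.png

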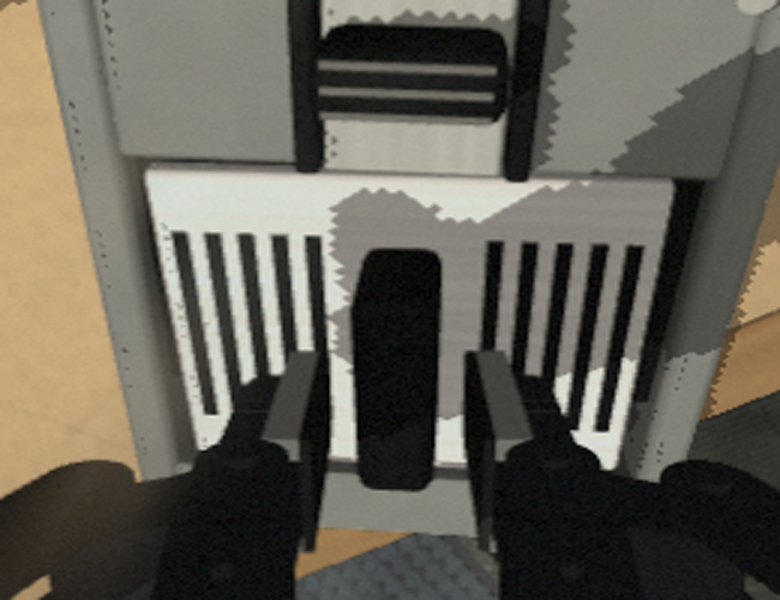

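View pics/s15c.png

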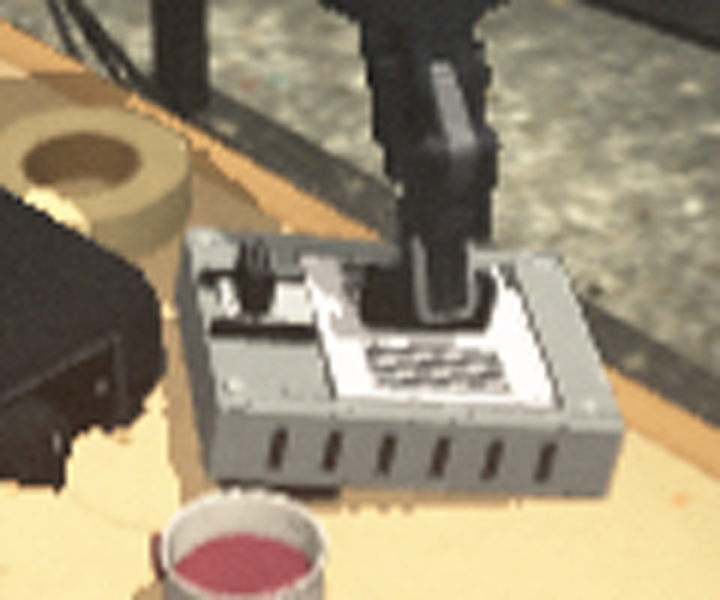

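The cover has dropped shut: its normal matches the face (9.9 degrees from vertical) and the top edge is at bay z = 0.0. Next I back the fingers off and close them, then go round behind the catch knob.

```bash
python3 - <<'E'
from h import *
ob,B=bay(*NB); o=bot.get_obs(); M=R.from_quat(o['tool_rot']).as_matrix(); print('tool z in bay',(B.T@M[:,2]).round(3))
plan([.5117,-.2147,.13],49.4,n=4)
for x in (.137,.108,.104):
    tip=ob+B@[x,0,.012]; print(x,'tip',tip.round(4),'tcp',(tip-M[:,2]*.011).round(4))
tip=ob+B@[.137,0,.012]-M[:,2]*.011; tip[2]=.13; print(tip)
E
```

```text
tool z in bay [-0.235  0.07  -0.97 ]
t 17.6 p [ 0.5117 -0.2147  0.0694] q [ 0.9069  0.4186 -0.02    0.0426] w 0.0235 F [ 0.   0.3 -0.1] j [-0.351  0.459 -0.161  0.919 -0.089  0.354]
yaw 49.43 tilt [-5.000e-04 -9.410e-02 -9.956e-01]
[[[-0.0011, 0.0009, -0.0151, 0.01], [-0.0011, 0.0009, -0.0151, 0.01], [-0.0011, 0.0009, -0.015, 0.0], [-0.001, 0.001, -0.0151, 0.01], [0.0, 0.0, 0.0, 0.0], [0.0, 0.0, 0.0, 0.0], [0.0, 0.0, 0.0, 0.0], [0.0, 0.0, 0.0, 0.0]]]
end [ 0.5118 -0.2147  0.13  ] left yaw 0.0
0.137 tip [ 0.4403 -0.1503  0.0726] tcp [ 0.4403 -0.1493  0.0836]
0.108 tip [ 0.4614 -0.1695  0.0676] tcp [ 0.4614 -0.1685  0.0785]
0.104 tip [ 0.4643 -0.1722  0.0669] tcp [ 0.4643 -0.1711  0.0778]
[ 0.44025707 -0.14926583  0.13      ]
```

Call:
send_rows([
  [[-0.001,0.001,-0.015,0],[-0.001,0.001,-0.015,0],[-0.001,0.001,-0.015,0],[-0.001,0.001,-0.015,0],[0,-0.022,0,0.4],[0,-0.024,0,0.4],[0,-0.024,0,0.4],[0,-0.022,0,0.4]],
])

```text
clock: 18.4
eef_pos: [0.4433, -0.1546, 0.1264]
tool_rot: [0.913, 0.404, -0.018, 0.044]
ft_force: [0.5, -0.1, 0.2]
grip_width: 0.0236
```

```bash
python3 - <<'E'
from h import *
o=st(); ob,B=bay(*NB); M=R.from_quat(o['tool_rot']).as_matrix()
tip=ob+B@[.137,0,.012]-M[:,2]*.011; print(tip)
c=cam('wrist','wrist16'); np.savez('pics/wrist16.npz',**c)
plan(tip,48,n=8)
t=cam('top','top16'); np.savez('pics/top16.npz',**t)
E
```

```text
t 18.4 p [ 0.4433 -0.1546  0.1264] q [ 0.9134  0.4042 -0.0181  0.0441] w 0.0236 F [ 0.5 -0.1  0.2] j [-0.279  0.248 -0.309  0.985 -0.091  0.457]
[ 0.44022328 -0.14925363  0.08355753]
t 18.45 p [ 0.4397 -0.1525  0.1256] q [ 0.9132  0.4048 -0.0197  0.042 ] w 0.0233 F [-3.8  1.7 -0.6] j [-0.277  0.245 -0.315  0.987 -0.09   0.458]
yaw 47.69 tilt [-0.002  -0.0927 -0.9957]
[[[0.0007, -0.0005, 0.0052, -0.04], [0.0007, -0.0005, 0.0052, -0.04], [0.0007, -0.0006, 0.0052, -0.04], [0.0007, -0.0005, 0.0052, -0.04], [0.0007, -0.0006, 0.0052, -0.04], [0.0007, -0.0005, 0.0052, -0.04], [0.0007, -0.0006, 0.0052, -0.04], [0.0007, -0.0005, 0.0052, -0.03]]]
end [ 0.4402 -0.1493  0.0835] left yaw 0.0
```

View pics/wrist16.png

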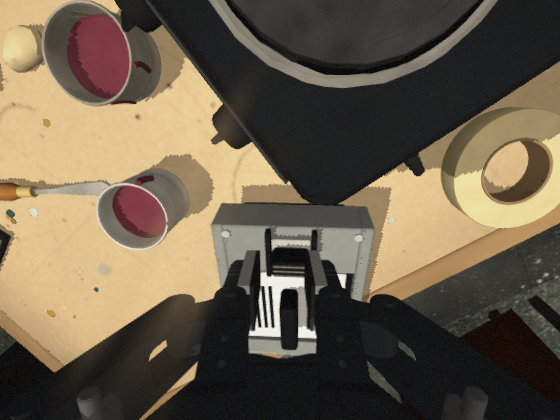

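The wrist view shows the cover seated, its rib at (290,315), and the knob at (291,262) between the fingers. I'll close the jaws and lower them behind the knob.

Call:
send_rows([
  [[0.0007,-0.001,0.005,0],[0.0007,-0.001,0.005,0],[0.0007,-0.0006,0.005,0],[0.0007,-0.0005,0.005,0],[0.0007,-0.0006,0.005,0],[0.0007,-0.0005,0.005,0],[0.0007,-0.0006,0.005,0],[0.0007,-0.0005,0.004,0]],
], hand=1)

```text
clock: 19.3
eef_pos: [0.4449, -0.1516, 0.0833]
tool_rot: [0.913, 0.404, -0.018, 0.044]
ft_force: [0.1, -0.1, -0.2]
grip_width: 0.0002
```

```bash
python3 - <<'E'
from h import *
o=st(); ob,B=bay(*NB); M=R.from_quat(o['tool_rot']).as_matrix(); p=np.array(o['eef_pos'])
print('tip bay',(B.T@(p+M[:,2]*.011-ob)).round(4),'tool axes in bay x',(M.T@B[:,0]).round(3))
t=dict(np.load('pics/top16.npz'))
c=cam('wrist'); cv2.imwrite('pics/w17c.png',cv2.resize(c['image'][180:380,180:400,::-1],None,fx=3.5,fy=3,interpolation=cv2.INTER_CUBIC))
plan(ob+B@[.106,0,.012]-M[:,2]*.011,47.7,n=8)
E
```

```text
t 19.3 p [ 0.4449 -0.1516  0.0833] q [ 0.9133  0.4044 -0.0181  0.0444] w 0.0002 F [ 0.1 -0.1 -0.2] j [-0.272  0.3   -0.368  0.874 -0.091  0.464]
tip bay [ 0.132  -0.0014  0.0126] tool axes in bay x [-0.013 -0.971 -0.238]
t 19.35 p [ 0.4444 -0.1514  0.0827] q [ 0.9133  0.4045 -0.0185  0.0439] w 0.0002 F [ 0.1  0.6 -0.6] j [-0.271  0.301 -0.369  0.874 -0.091  0.464]
yaw 47.65 tilt [ 0.0018 -0.0952 -0.9955]
[[[-0.0001, 0.0032, 0.0008, -0.01], [-0.0001, 0.0032, 0.0008, -0.01], [-0.0001, 0.0032, 0.0008, -0.01], [-0.0001, 0.0032, 0.0008, -0.0], [-0.0001, 0.0032, 0.0008, -0.01], [-0.0001, 0.0032, 0.0008, -0.0], [-0.0002, 0.0032, 0.0007, -0.01], [-0.0001, 0.0033, 0.0008, -0.0]]]
end [ 0.4629 -0.1698  0.0781] left yaw 0.0
```

View pics/w17c.png

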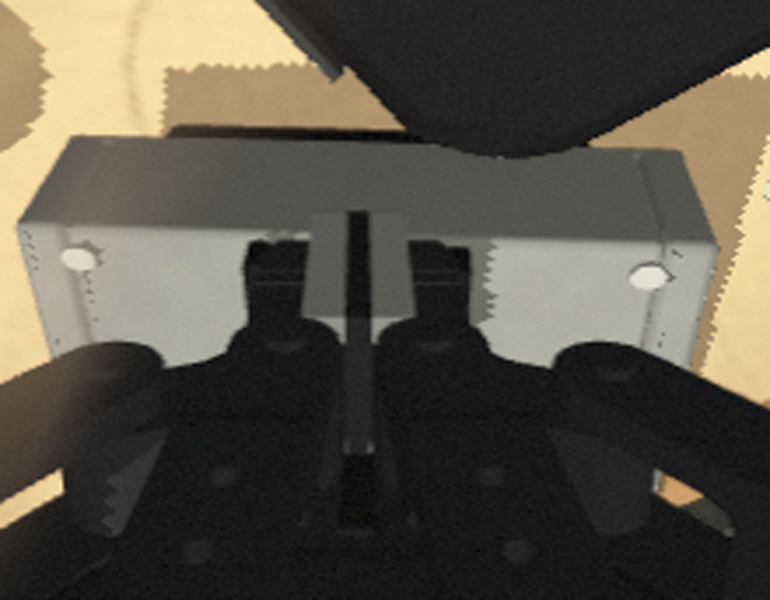

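Call:
send_rows([
  [[0,0.0032,0.0008,0],[0,0.0032,0.0008,0],[0,0.0032,0.0008,0],[0,0.0032,0.0008,0],[0,0.0032,0.0008,0],[0,0.0032,0.0008,0],[0,0.0032,0.0008,0],[0,0.003,0.0007,0]],
])

```text
clock: 20.15
eef_pos: [0.4639, -0.1693, 0.0777]
tool_rot: [0.913, 0.405, -0.019, 0.043]
ft_force: [-1.5, 2.0, 0.4]
grip_width: 0.0001
```

```bash
python3 - <<'E'
from h import *
o=st(); ob,B=bay(*NB); M=R.from_quat(o['tool_rot']).as_matrix(); p=np.array(o['eef_pos'])
print('tip bay',(B.T@(p+M[:,2]*.011-ob)).round(4))
E
```

```text
t 20.15 p [ 0.4639 -0.1693  0.0777] q [ 0.9132  0.4049 -0.0187  0.0426] w 0.0001 F [-1.5  2.   0.4] j [-0.297  0.349 -0.313  0.882 -0.089  0.437]
tip bay [ 0.1055 -0.0011  0.0116]
```

Call:
send_rows([
  [[0,0.002,0.0004,0],[0,0.002,0.0004,0],[0,0.002,0.0004,0],[0,0.002,0.0004,0],[0,0.002,0.0004,0],[0,0.002,0.0004,0],[0,0.002,0.0004,0],[0,0.002,0.0004,0]],
])

```text
clock: 20.95
eef_pos: [0.4654, -0.1709, 0.0771]
tool_rot: [0.912, 0.408, -0.023, 0.029]
ft_force: [-5.9, 5.6, 8.3]
grip_width: -0.0001
```

```bash
python3 - <<'E'
from h import *
o=st(); ob,B=bay(*NB); M=R.from_quat(o['tool_rot']).as_matrix(); p=np.array(o['eef_pos'])
print('tip bay',(B.T@(p+M[:,2]*.011-ob)).round(4),'F bay',(B.T@o['ft_force']).round(1))
E
```

```text
t 20.95 p [ 0.4654 -0.1709  0.0771] q [ 0.9123  0.4078 -0.0235  0.029 ] w -0.0001 F [-5.9  5.6  8.3] j [-0.308  0.368 -0.282  0.916 -0.075  0.422]
tip bay [ 0.1035 -0.001   0.0113] F bay [ 9.4 -0.1  6.7]
```

The push has stopped against 9 N, which looks like the end stop. I'll back away, rise and look.

Call:
send_rows([
  [[0,-0.004,0,0],[0,-0.008,0,0],[0,-0.01,-0.01,0],[0,-0.01,-0.03,0],[0,0,-0.04,0],[0,0,-0.04,0],[0,-0.01,-0.02,0],[0,0,0,0]],
])

```text
clock: 21.75
eef_pos: [0.4334, -0.1303, 0.2222]
tool_rot: [0.912, 0.408, -0.023, 0.031]
ft_force: [0.3, 0.4, -0.3]
grip_width: -0.0003
```

```bash
python3 - <<'E'
from h import *
o=st(); ob,B=bay(*NB)
c=cam('wrist','wrist18'); np.savez('pics/wrist18.npz',**c); s=cam('scene','scene18'); np.savez('pics/scene18.npz',**s); t=cam('top','top18'); np.savez('pics/top18.npz',**t)
cv2.imwrite('pics/s18c.png',cv2.resize(s['image'][165:265,230:350,::-1],None,fx=6,fy=6,interpolation=cv2.INTER_CUBIC))
cv2.imwrite('pics/w18c.png',cv2.resize(c['image'][180:400,160:420,::-1],None,fx=3,fy=2.7,interpolation=cv2.INTER_CUBIC))
E
```

```text
t 21.75 p [ 0.4334 -0.1303  0.2222] q [ 0.9124  0.4075 -0.0234  0.0308] w -0.0003 F [ 0.3  0.4 -0.3] j [-0.242  0.156 -0.156  1.257 -0.077  0.488]
```

View pics/s18c.png

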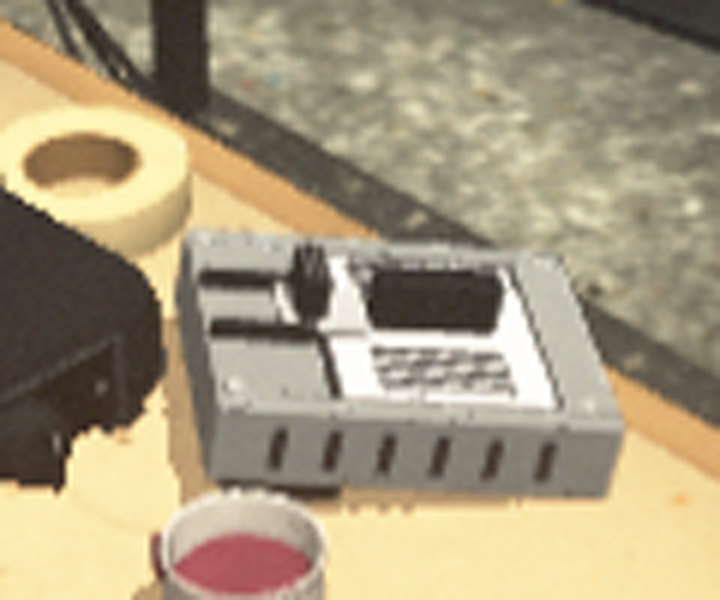

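View pics/w18c.png

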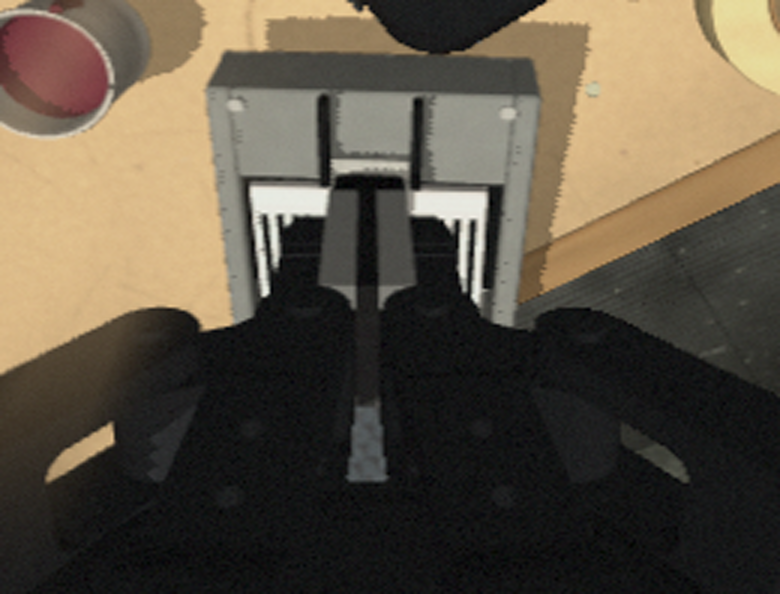

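View pics/top18.png

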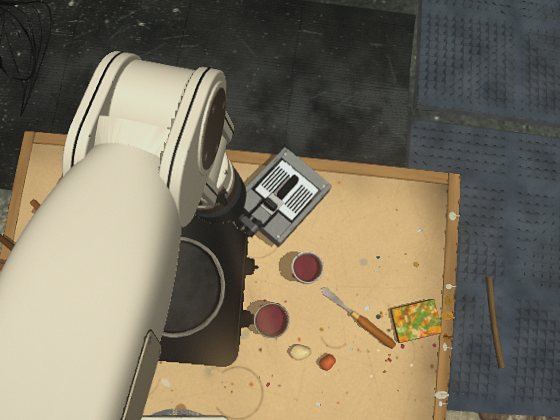

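```bash
python3 - <<'E'
from h import *
ob,B=bay(*NB); s=dict(np.load('pics/scene18.npz')); t=dict(np.load('pics/top18.npz'))
def bp(c,uv): return (pts(c,uv)-ob)@B*1000
# knob: points 8..30 above face, y small, x 75..125 (scene)
uv=np.array([(u,v) for v in range(195,240) for u in range(260,335)]); b=bp(s,uv); I=s['image'][uv[:,1],uv[:,0]].max(1)
k=(b[:,2]>18)&(b[:,2]<32)&(b[:,0]>70)&(b[:,0]<125)&(abs(b[:,1])<20)&(I<80); print('knob top',k.sum(),b[k].mean(0).round(1),np.percentile(b[k,0],[5,95]).round(1))
# rib
r=(b[:,2]>18)&(b[:,2]<32)&(b[:,0]<75)&(abs(b[:,1])<20)&(I<80); print('rib top',r.sum(),b[r].mean(0).round(1),np.percentile(b[r,0],[3,97]).round(1))
# plate bright
w=(I>170)&(abs(b[:,2])<6)&(abs(b[:,1])<48)&(b[:,0]>0)&(b[:,0]<84); print('plate z',np.median(b[w,2]).round(1), 'top half',np.median(b[w&(b[:,0]>65),2]).round(2),'low',np.median(b[w&(b[:,0]<25),2]).round(2))
uv=np.array([(u,v) for v in range(150,245) for u in range(240,332)]); b=bp(t,uv); I=t['image'][uv[:,1],uv[:,0]].astype(int)
w=(I.min(1)>200)&(abs(b[:,2])<8)&(abs(b[:,1])<49)&(b[:,0]>-1)&(b[:,0]<90)
for lo,hi in((0,30),(30,60),(60,90)):
    m=w&(b[:,0]>lo)&(b[:,0]<hi); print(lo,m.sum(),'y',np.percentile(b[m,1],[1,99]).round(1),'x',np.percentile(b[m,0],[1,99]).round(1),'z',np.median(b[m,2]).round(1))
d=(I.max(1)<70)&(b[:,2]>14)&(abs(b[:,1])<16)&(b[:,0]>5)&(b[:,0]<75); print('rib',np.percentile(b[d],[3,97],axis=0).round(1))
cv2.imwrite('pics/top18c.png',cv2.resize(t['image'][140:255,225:345,::-1],None,fx=5,fy=5,interpolation=cv2.INTER_CUBIC))
E
```

```text
knob top 27 [90.1  7.3 22.8] [84.9 93.8]
rib top 93 [41.3  5.4 22.3] [19.3 63.3]
plate z -0.2 top half 0.05 low -0.1
0 338 y [-42.7  44.2] x [ 1.1 29.1] z 1.4
30 150 y [-42.3  44.7] x [30.5 59.7] z 1.1
60 223 y [-42.2  44.9] x [60.8 80.1] z 1.3
rib [[20.3 -4.9 17. ]
 [64.9  7.5 28.2]]
```

View pics/top18c.png

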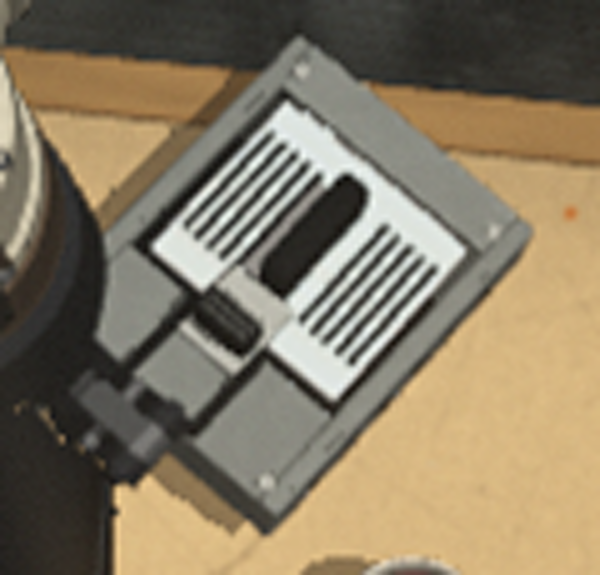

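```bash
python3 - <<'E'
from h import *
a=dict(np.load('pics/top0.npz')); b=dict(np.load('pics/top18.npz'))
print('tin region diff',np.abs(a['image'][250:285,290:325].astype(int)-b['image'][250:285,290:325]).mean())
w=dict(np.load('pics/wrist16.npz')); P=pts(w,[(515,125),(450,172)]); print('tape top',P.round(3))
print(order.job_done()); st()
E
```

```text
tin region diff 30.163537414965987
tape top [[ 0.503  0.009  0.022]
 [ 0.505 -0.043  0.017]]
the job is handed in; nothing more can be done
None
the job is handed in; nothing more can be done
```

The fume filter is shut and latched, and I handed the job in at about 21.9 s of the 43 s allowed; no verdict is reported.

**What I did**
- **Tilting the cover:** the moves cannot tilt the tool, so I gripped the rib and pressed the cover's top edge on the bench rim. That pivoted it about 37 degrees in the jaws.
- **Hooking the lip:** I ran the lip under the ledge, with the top edge about 30 mm clear of the face.
- **First release failed:** the lip dropped to the pocket floor and the plate slid under the ledge. I gripped the rib again, which squared the cover, and pulled it back so only the lip was hooked. With the top edge 13 mm up I let it down, and it fell flush.
- **Closing the catch:** I pushed the knob with the closed fingers until it stopped against about 9 N, then backed away.

**Last checks (camera)**

| Check | Measured |
|---|---|
| Cover height against the face | within about 0.2 mm (scene camera); 1.1–1.4 mm high (top camera) |
| Off centre across the opening | about 1 mm |
| Lip under the ledge (worked out from the rib position) | about 12 mm |
| Catch knob position | bay x about 90 mm, so about 22 mm of travel |
| Force on the tool after backing away | about zero |

The two height readings differ by about the calibration error, and both are inside the 3 mm limit.

**Bystanders:** the small tin is at the same pixel, about (307,267), in the first and last top views. My pixel-difference check on that patch came out high (30), and I put this down to changed shadows without checking further. I last viewed the tape before the catch push, and I saw no sign that it had moved.

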